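# Pry a cart wheel's retaining ring out of its axle groove with a hooked pick

## Robot

A 7-joint arm with a two-finger parallel gripper is mounted at the origin on the work surface. World frame = base frame: x ahead of the robot, y to its left, z up, the work surface at z = 0. Lengths are in m, angles in rad, forces in N, time in s.
With the tool pointing down it reaches from about 0.4 to 0.9 m from the base axis. Payload 5.5 kg.
Tool frame: the origin (TCP) lies on the centre line of the jaws, within the pads' length; the fingertips stand 11 mm ahead of it and the grasp point (between the pads) lies 8 mm behind it; z points along the fingers, y is the line along which they close (so a half turn about z gives the same grasp; the last joint's range is limited). The gripper opens to 92 mm and grips with 3 to 60 N. Pads are 19 mm wide; open, the fingers measure 130 mm over their backs; the gripper's body (75 mm by 190 mm) begins 47 mm behind the grasp point.
Start: joints at [-0.87, 0.501, -0.427, 1.55, 0.221, 1.138, -0.21], TCP at [0.276, 0.589, 0.238] pointing down, gripper open.
Joint ranges: [-2.88, 2.88], [-0.31, 2.03], [-1.54, 1.56], [0.2, 2.42], [-1.41, 4.55], [0.19, 2.02], [-2.57, 2.57]. Speed limits (rad/s): [2.57, 2.57, 3.14, 3.14, 3.14, 3.14, 3.14].

## Interface

Orientations are given as a unit quaternion [x, y, z, w].
In Python, from bench import observe, imaging, manip gives the robot as it stands.
- The arm moves only by the shell command python3 -m handwheel 'ROWS'. ROWS is JSON, a list that holds one entry, the list of rows, each a list of 7 numbers: the finger opening in m, from 0 to 0.0918, then the shift along the tool's x, y, z in m, then the turn, a rotation vector about the tool's x, y, z in rad. In form: [[[jaw, dx, dy, dz, ax, ay, az], ...]]. A call has 1 to 12 rows; each row shifts and turns the commanded pose from where the row before left it, along the tool's axes as they then stand; what a row does not reach is not made up. A row lasts 1/10 s, in which the tool goes at most 50 mm and 8.59 degrees, less where a joint would pass 70% of its speed; a pose out of reach is approached as far as the arm can. A call is refused whole if a number of a shift passes 0.05 or a number of a turn 0.15, either way. A call with a gripper value outside its range is refused whole. The fingers move at their own pace and stop on an object; the grip force is fixed at half the most. Time passes only in rows, so rows that do not move let the fingers close. It gives the time, the measured TCP pose, the force, the opening and the grip force at its end, in the units of the state.
- observe(): the state, without advancing time (a new reading comes with each control period).
- imaging.capture(name): name is "scene" or "top" or "wrist"; returns a dict with "color" (480x640x3 uint8, red, green, blue), "camera_matrix" (3x3 intrinsics, pixels), "position" and "rotation" of the camera in the world. Camera axes: x right, y down, z forward; pixel columns grow to the right and rows downward; lengths in m; the calibration is good to about 2 mm. The wrist camera is an equidistant fisheye: a pixel r from the principal point sees the ray r / f radians off the axis. A picture is of the moment at which its call begins. There is no depth.
- manip.hand_in(): hands the job in; it is judged then, once.
The state is a dict: "t": time; "q": joint angles; "dq": joint speeds; "joint_torque": joint torques, N m; "position": TCP position; "tcp_rot": TCP orientation; "ft_force": force on the tool from outside, world axes, zero at the start; "moment": the same for the moment, N m; "finger_gap": opening from 0.0 (shut) to 1.0 (fully open); "grasp_force": force on a finger pad.
Only numpy, scipy, OpenCV 4.12 (cv2) and the standard library are available. Lean on these libraries where they do the work, as an engineer would, in place of code of your own. Each camera call takes 0.05 s, during which the arm holds its last target. There are 200 camera calls.

## Task

The cart wheel on the holding board has to come off its axle: pick up the hooked pick, set its hook down into the window at the closed back of the retaining ring, between ring and axle, just deep enough to catch the ring and not the hub beneath it, and draw the ring backwards out of its groove. Feel your way: the hook must never bear harder than 20 N on axle or wheel or 30 N on the ring. Leave the ring lying on the wheel, well clear of the axle, without flinging it or touching it with the hand, then lay the pick down on the grey mat without dropping it and leave everything else where it is.

Things in the scene. Friction and masses are not known exactly. Their poses are not given: they have to be found in the camera images.
- pick: hooked pick: black handle 24 x 24 mm in section, 100 mm long, and a 4 mm round steel shank that runs 75 mm on from the middle of its front end, then bends square down into a hook. Lies flat on the mat, hook down. Origin: centre of the handle's underside; x along the pick from handle to hook, z up. The shank's axis is 12 mm above the underside, the hook 125 mm ahead of the origin. 65 to 125 g
- pick_grip (a point): good place to grip the pick across its width: on the handle's axis, (+25, 0, +12) mm from the origin of pick; the hook is 100 mm ahead of it, the pick's balance point 17 mm behind it
- pick_tip (a point): lowest point of the pick's hook, at the hook's axis: (+125, 0, +1) mm from the origin of pick. The hook is a 4 mm pin with a flat end that reaches 9 mm below the shank
- ring: dark spring steel retaining ring, a flat C 43 mm across and 2.2 mm thick, level in its groove. Origin: centre of the C at its underside, on the axle's axis while seated; x points to the C's mouth, so its closed back is at -x; z up. Rim 3.5 mm wide (radii 18 and 21.5 mm). Four lugs reach in to the groove: two seats 122 degrees off +x, two on sprung jaws 54 degrees off +x, past its widest part
- ring_rim (a point): middle of the rim's top face at the ring's closed back: (-19.75, 0, +2.2) mm in the ring's frame. Between it and the axle's flank lies the ring's window, from -18 to -12.5 mm along x and 12 mm wide. Pulled by the rim to the ring's -x, the jaws give way at 10 to 15 N within 8 mm; the ring then springs loose, up to 35 mm, and slides on over the hub's end
- axle: plywood holding board 170 x 180 mm, 18 to 28 mm high, fixed on the mat, with a green plate bolted on and an upright 25 mm steel stub axle that carries the wheel. Origin on the axle's axis, 18 mm below the board's top; z up. The hub's flat end face, level with the ring's underside, is at z = +94 mm; the axle ends at z = +106 mm, 10 mm above the ring's top face. The groove is 19 mm in diameter
- wheel (a joint): angle (rad) of the wheel, which turns on the axle: white plastic centre, black tyre, 160 mm diameter, tyre's top edge 7 mm below the hub's end face. Hub end: radius 36 mm, with a counterbore of radius 18.6 mm and 4 mm deep around the axle under the ring: a hook set deeper than the ring catches on its wall and jams. Between hub and rim (radius 62 mm) is a dish 23 mm deep
- mat: grey cutting mat with white grid lines, 540 x 940 x 3 mm, fixed on the bench; origin at the centre of its underside, its top 3 mm above the bench top
- straight_pick: bystander: a pick with the same black handle but a straight shank without hook, lying on the mat; origin at the centre of the handle's underside, x along its shank
- tape: bystander: white roll of tape lying flat, 100 mm across, 24 mm high; origin at the centre of its underside
- printed_disc: bystander: purple printed disc, 72 mm across, 18 mm high; origin at the centre of its underside
- printed_shell: bystander: blue printed dome, 80 mm across, 38 mm high; origin at the centre of its underside
- printed_tube: bystander: green printed tube standing on end, 76 mm across, 170 mm high; origin at the centre of its underside
- putty_knife: bystander: putty knife 200 mm long lying flat near the robot; origin at its middle, underside
- wood_block: bystander: wooden offcut 90 x 45 x 30 mm; origin at the centre of its underside
Mind the look-alikes: they are no part of the job. What is shaped like the pick but orange is not meant.

How it is judged:
By the outcome, as a careful person would: the job done as asked, in the order asked, and still so for the second after the job is handed in, with the robot touching nothing.
It also fails if it takes over 58 s, if anything falls off the work surface, if the arm or the gripper's body presses on something with over 40 N, if the wrist force passes 120 N, or if a joint passes its speed limit or range.

## Working session

There is one attempt and no reset: what is moved stays moved. The work goes in short steps, Python scripts to look and compute and a shell command to move; the robot and the scene stay as the last step left them, time stands still between calls to the robot, and variables do not carry over. Pictures are saved under pics/ and viewed, at most 10 in all, crops included, and the job is handed in when it is done.

```bash
mkdir -p pics; cat > h.py <<'E'
import numpy as np,cv2
from bench import observe, imaging, manip
def cap(n,save=None):
    c=imaging.capture(n)
    if save: cv2.imwrite('pics/'+save+'.png',cv2.cvtColor(c['color'],cv2.COLOR_RGB2BGR))
    return c
def ray(c,u,v):
    K=np.array(c['camera_matrix']);x=(u-K[0,2])/K[0,0];y=(v-K[1,2])/K[1,1]
    if c.get('fish'):
        r=np.hypot(x,y); d=np.array([np.sin(r)*x/r,np.sin(r)*y/r,np.cos(r)]) if r>0 else np.array([0,0,1.])
    else: d=np.array([x,y,1.])
    return np.array(c['position']),np.array(c['rotation'])@(d/np.linalg.norm(d))
def plane(c,u,v,z):
    p,d=ray(c,u,v); return p+d*(z-p[2])/d[2]
def tri(r1,r2):
    (p,d),(q,e)=r1,r2
    s=np.linalg.lstsq(np.c_[d,-e],q-p,rcond=None)[0]
    a=p+s[0]*d;b=q+s[1]*e
    return (a+b)/2,np.linalg.norm(a-b)
E
python3 - <<'E'
from h import *
import pickle
d={}
for n in ['scene','top','wrist']:
    c=cap(n,n+'0'); c['fish']=n=='wrist'; d[n]=c; print(n,c['position'],c['camera_matrix'],c['rotation'])
pickle.dump(d,open('c0.pkl','wb'))
print(observe())
E
```

```text
scene [1.1163659  0.33021163 1.34329309] [[559.32917576   0.         322.75168665]
 [  0.         559.32917576 247.4554911 ]
 [  0.           0.           1.        ]] [ 0.50002199  0.82536474 -0.22116228 -0.1408485 ]
top [0.31865547 0.02091429 1.15755149] [[480.42916665   0.         318.8493355 ]
 [  0.         480.42916665 241.97334317]
 [  0.           0.           1.        ]] [-0.69605201  0.71567107 -0.04769677  0.0324275 ]
wrist [0.20459597 0.62192768 0.38604334] [[371.64829954   0.         319.98558399]
 [  0.         371.64829954 235.96987824]
 [  0.           0.           1.        ]] [0.83441508 0.53107722 0.07795263 0.12502738]
{'t': 0.15, 'q': array([-0.86982225,  0.50163052, -0.42682502,  1.55120603,  0.22077218,
        1.13832161, -0.21030699]), 'dq': array([ 0.00087643, -0.00163318, -0.00152264, -0.00494984, -0.00080668,
       -0.00146833,  0.00015879]), 'joint_torque': array([-7.11018336e-03, -5.67098129e+01, -5.82591802e+00, -2.79452741e+01,
       -6.88246521e-02,  2.65424052e-02,  1.44120891e-04]), 'position': array([0.27535019, 0.58820913, 0.23691911]), 'tcp_rot': array([ 2.17134861e-01,  9.76141317e-01, -7.34914192e-04, -2.00942847e-04]), 'ft_force': array([ 0.70815844,  0.07298418, -0.39233478]), 'moment': array([-0.01073216, -0.00984376,  0.02389033]), 'grasp_force': 0.0, 'finger_gap': 1.0033192557800776}
```

View pics/top0.png

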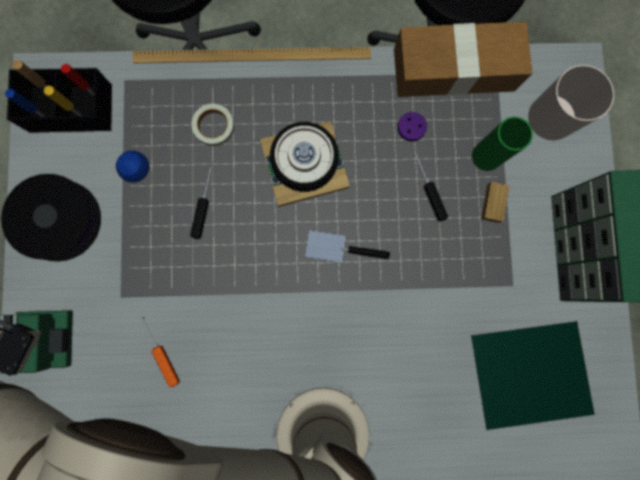

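View pics/scene0.png

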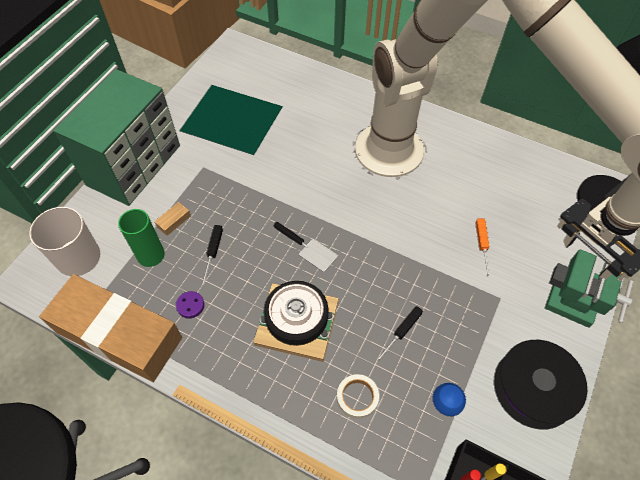

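The top picture shows black-handled picks at (200,218) and (435,200), the wheel at (304,155), and the orange decoy at (165,365). The hook and the ring's mouth are too small to see here, so I'll enlarge those areas.

```bash
sed -i 's/^import numpy.*/&\nfrom scipy.spatial.transform import Rotation as R/; s/np.array(c\[.rotation.\])@/R.from_quat(c["rotation"]).as_matrix()@/' h.py
python3 - <<'E'
from h import *
t=cv2.imread('pics/top0.png');s=cv2.imread('pics/scene0.png')
def cr(i,u,v,w=33): return cv2.resize(i[v-w:v+w,u-w:u+w],(266,266),interpolation=cv2.INTER_CUBIC)
cv2.imwrite('pics/comp.png',np.vstack([np.hstack([cr(t,205,205,40),cr(t,430,185,40),cr(t,304,155,25)]),np.hstack([cr(s,400,335,34),cr(s,213,257,34),cr(s,296,308,25)])]))
import pickle
d=pickle.load(open('c0.pkl','rb'))
for n,u,v in [('top',304,155),('scene',296,308),('top',200,218),('scene',408,322),('top',435,200),('scene',215,240)]: print(n,plane(d[n],u,v,.12 if u in(304,296) else .015))
E
```

```text
top [0.63149663 0.02407876 0.12      ]
scene [0.65112395 0.03278283 0.12      ]
top [0.51378815 0.27734114 0.015     ]
scene [0.51228729 0.2796466  0.015     ]
top [ 0.54351407 -0.29088091  0.015     ]
scene [ 0.5355029  -0.29000658  0.015     ]
```

View pics/comp.png

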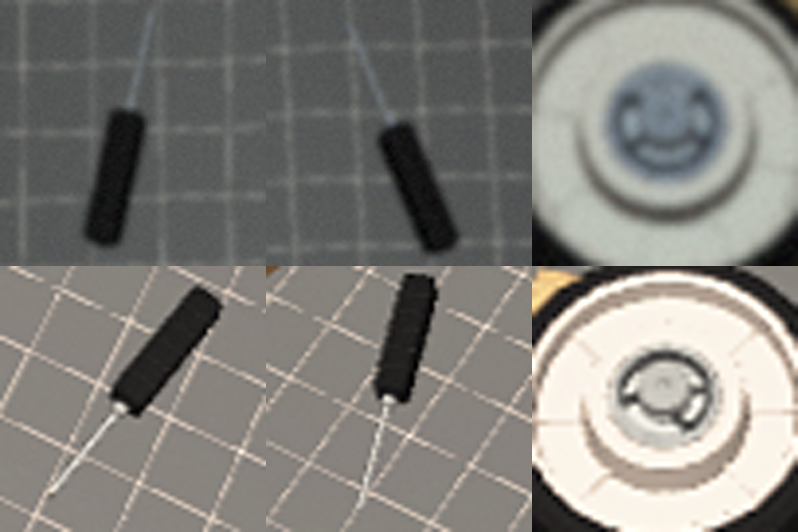

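The hook can't be made out from above at this range. I'll fly the wrist camera over the left pick on the way to the wheel.

```bash
python3 -m handwheel '[[[0.09,-0.04,-0.0115,0,0,0,0],[0.09,-0.04,-0.0115,0,0,0,0],[0.09,-0.04,-0.0115,0,0,0,0],[0.09,-0.04,-0.0115,0,0,0,0],[0.09,-0.04,-0.0115,0,0,0,0],[0.09,-0.04,-0.0115,0,0,0,0],[0.09,-0.04,-0.0115,0,0,0,0],[0.09,-0.04,-0.0115,0,0,0,0],[0.09,-0.04,-0.0115,0,0,0,0],[0.09,-0.04,-0.0115,0,0,0,0],[0.09,-0.04,-0.0115,0,0,0,0],[0.09,-0.04,-0.0115,0,0,0,0]]]'
python3 - <<'E'
from h import *
import pickle
c=cap('wrist','w1');c['fish']=True;pickle.dump(c,open('w1.pkl','wb'))
print(c['position'],observe()['q'].round(2),observe()['position'])
E
```

```text
t: 1.35
position: [0.6527, 0.2588, 0.2373]
tcp_rot: [0.217, 0.976, -0.0, -0.0]
ft_force: [0.1, 0.0, -0.2]
finger_gap: 0.985
grasp_force: 0.0
[0.58190471 0.29245246 0.38662783] [-0.21  0.58 -0.29  1.4   0.18  1.18  0.6 ] [0.65917612 0.24982099 0.23680299]
```

View pics/w1.png

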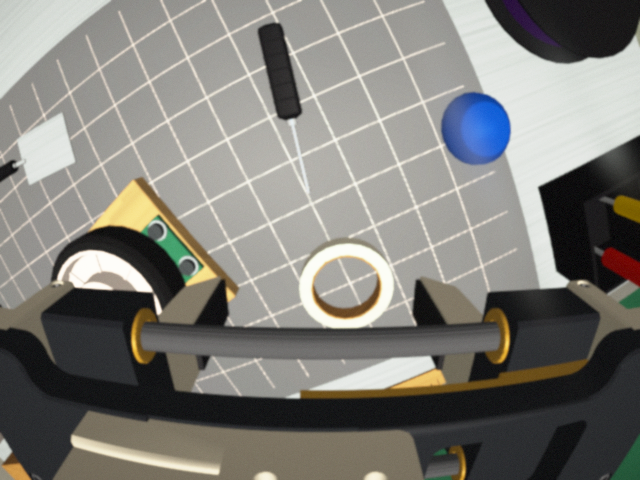

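The left pick runs straight to its tip at (307,192), with no kink visible. Next is a view that takes in both the right pick and the wheel.

```bash
python3 -m handwheel '[[[0.09,-0.026,-0.032,0,0,0,0],[0.09,-0.026,-0.032,0,0,0,0],[0.09,-0.026,-0.032,0,0,0,0],[0.09,-0.026,-0.032,0,0,0,0],[0.09,-0.026,-0.032,0,0,0,0],[0.09,-0.026,-0.032,0,0,0,0],[0.09,-0.026,-0.032,0,0,0,0],[0.09,-0.026,-0.032,0,0,0,0],[0.09,-0.026,-0.032,0,0,0,0],[0.09,-0.026,-0.032,0,0,0,0]]]'
python3 - <<'E'
from h import *
import pickle
c=cap('wrist','w2');c['fish']=True;pickle.dump(c,open('w2.pkl','wb'))
print(c['position'],observe()['q'].round(2),observe()['position'])
a=cv2.imread('pics/w1.png')[100:210,240:370]; b=cv2.imread('pics/w2.png')
cv2.imwrite('pics/w2b.png',np.hstack([b[:,:], cv2.resize(a,(160,135))[:0].reshape(0,160,3) if 0 else np.vstack([cv2.resize(a,(160,480),interpolation=cv2.INTER_CUBIC)])]))
E
```

```text
t: 2.4
position: [0.7515, -0.1412, 0.2373]
tcp_rot: [0.217, 0.976, 0.0, -0.0]
ft_force: [0.7, 0.5, 0.3]
finger_gap: 0.981
grasp_force: 0.0
[ 0.68076226 -0.10765204  0.38655082] [ 0.28  0.69 -0.21  1.2   0.15  1.26  1.2 ] [ 0.75158223 -0.15278527  0.23663632]
```

View pics/w2b.png

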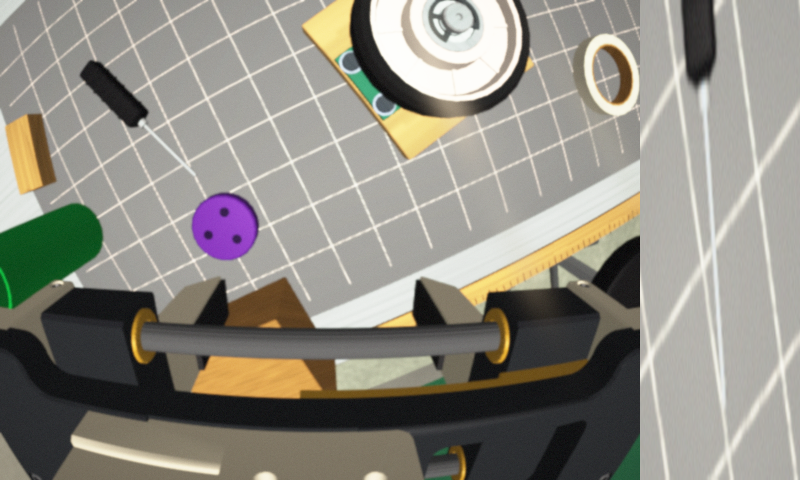

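```bash
python3 - <<'E'
from h import *
w1,w2,s=[cv2.imread(f'pics/{n}.png') for n in('w1','w2','scene0')]
def cr(i,u,v,w): return cv2.resize(i[max(0,v-w):v+w,u-w:u+w],(266,266),interpolation=cv2.INTER_CUBIC)
cv2.imwrite('pics/comp2.png',np.vstack([np.hstack([cr(w1,300,165,35),cr(w2,175,155,35),cr(w2,456,30,30)]),np.hstack([cr(s,388,350,16),cr(s,207,273,16),cr(s,296,308,14)])]))
E
```

```text
(no output)
```

View pics/comp2.png

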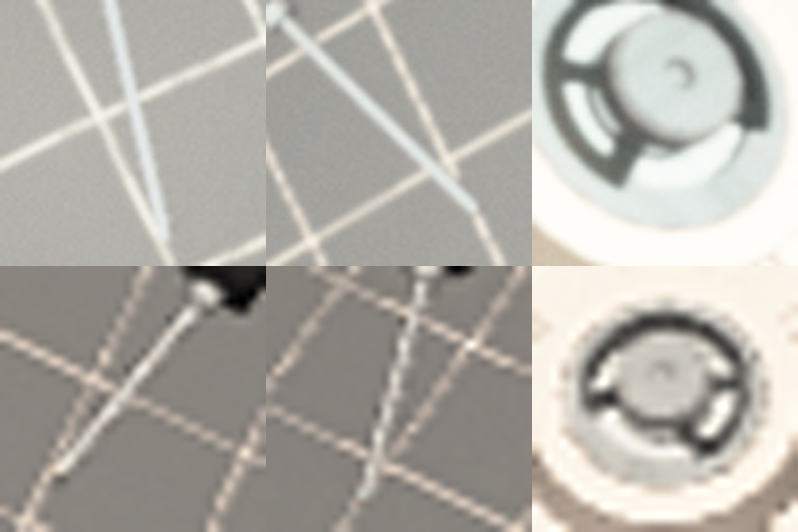

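```bash
python3 - <<'E'
from h import *
import pickle
w1=pickle.load(open('w1.pkl','rb'));w2=pickle.load(open('w2.pkl','rb'));d=pickle.load(open('c0.pkl','rb'));s,t=d['scene'],d['top']
a=tri(ray(w2,459.4,15.8),ray(s,296.3,308-1.5)); print('axle top w2/scene',a)
a2=tri(ray(w2,459.4,15.8),ray(t,304,153)); print(a2)
z=a[0][2]-.011
m1,m2=plane(w2,476.3,28.2,z),plane(w2,445.9,41.8,z);c=plane(w2,459.4,15.8,z+.011)
for m in(m1,m2): print(np.degrees(np.arctan2(*(m-c)[1::-1])),np.linalg.norm((m-c)[:2]))
# tips, handle front ends
tipL=240+160/7.6-0, 0
for nm,c1,uv1,c2,uv2 in [('L',w1,(265+160/3.8,130+240/3.8),s,(372+60/8.31,334+205/8.31)),('R',w2,(140+(470-266)/3.8,120+205/3.8),s,(191+(365-266)/8.31,257+(495-266)/8.31))]:
    print(nm,'tip',uv1,uv2,tri(ray(c1,*uv1),ray(c2,*uv2)))
for nm,c1,a,b in[('L',w1,(292,120),(307,192)),('R',w2,(142,123),(193,172))]:
    p,q=plane(c1,*a,.015),plane(c1,*b,.015); print(nm,p,q,np.linalg.norm(q-p),np.degrees(np.arctan2(*(q-p)[1::-1])), np.linalg.norm(plane(c1,*b,.004)-p))
E
```

```text
axle top w2/scene (array([0.64231846, 0.02895544, 0.1087401 ]), np.float64(0.0014437111138205757))
(array([0.64040198, 0.02562934, 0.11224069]), np.float64(0.004999287219144265))
49.936902517397755 0.01966709804767198
-46.58213887437425 0.022142859437635425
L tip (307.10526315789474, 193.1578947368421) (379.2202166064982, 358.6690734055355) (array([0.63683681, 0.2535274 , 0.0199121 ]), np.float64(0.00302331765141597))
R tip (193.68421052631578, 173.94736842105263) (202.91335740072202, 284.5571600481348) (array([ 0.66551239, -0.24582765,  0.01240189]), np.float64(0.0031593146286487054))
L [0.56417332 0.26971618 0.015     ] [0.63631046 0.25189156 0.015     ] 0.07430669771437488 -13.879405490656541 0.07695230241949054
R [ 0.58892169 -0.27416272  0.015     ] [ 0.66371969 -0.24621252  0.015     ] 0.07984957458920044 20.48950308667236 0.07879875802320939
```

The scene view has the ring's mouth pointing away from the robot, so ring x is at about +2° world yaw. The triangulated tips suggest the right pick is the hooked one (z 12 mm against 20 mm). One closer, oblique look will show both that hook and the ring.

```bash
python3 -m handwheel '[[[0.09,0.035,0.0103,0.029,0,0,0],[0.09,0.035,0.0103,0.029,0,0,0],[0.09,0.035,0.0103,0.029,0,0,0],[0.09,0,0,0,0,0,0]]]'
python3 - <<'E'
from h import *
import pickle
c=cap('wrist','w3');c['fish']=True;pickle.dump(c,open('w3.pkl','wb'))
print(c['position'],observe()['q'].round(2),observe()['position'])
# expected pixels
def proj(c,P):
    K=np.array(c['camera_matrix']);v=R.from_quat(c['rotation']).inv().apply(np.array(P)-c['position']);r=np.arctan2(np.hypot(v[0],v[1]),v[2]);n=np.hypot(v[0],v[1]);return K[0,2]+K[0,0]*r*v[0]/n,K[1,2]+K[1,1]*r*v[1]/n
a=proj(c,(.6645,-.246,.012));b=proj(c,(.641,.027,.1));print(a,b)
i=cv2.imread('pics/w3.png')
def cr(u,v,w): u,v=int(u),int(v);return cv2.resize(i[max(0,v-w):v+w,max(0,u-w):u+w],(400,400),interpolation=cv2.INTER_CUBIC)
cv2.imwrite('pics/comp3.png',np.hstack([cr(*a,32),cr(*b,45)]))
E
```

```text
t: 2.85
position: [0.6601, -0.0609, 0.1439]
tcp_rot: [0.214, 0.977, 0.0, -0.008]
ft_force: [-0.6, 0.5, 0.7]
finger_gap: 0.979
grasp_force: 0.0
[ 0.59144178 -0.02843353  0.29445171] [ 0.22  0.6  -0.24  1.57  0.16  0.99  1.07] [ 0.66462004 -0.06372885  0.14702812]
(np.float64(142.60106370041456), np.float64(314.1998484981177)) (np.float64(451.58697768157157), np.float64(176.4258064233639))
```

View pics/comp3.png

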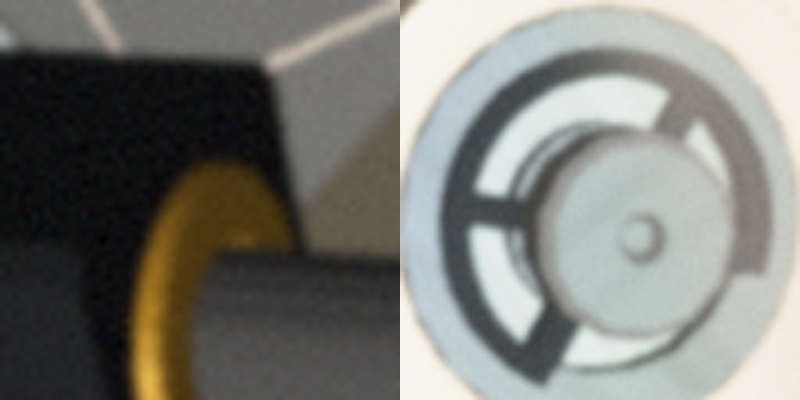

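The axle and ring show clearly in the right half of this picture: closed back at upper left, axle top at about crop (236,235). The right pick's tip is hidden by the gripper in this view. Turning 45° puts both pick tips in sight, and that yaw is needed for the grasp anyway.

```bash
python3 -m handwheel '[[[0.09,0.013,0.027,0,0,0,0],[0.09,0,0,0,0,0,-0.131],[0.09,0,0,0,0,0,-0.131],[0.09,0,0,0,0,0,-0.131],[0.09,0,0,0,0,0,-0.131],[0.09,0,0,0,0,0,-0.131],[0.09,0,0,0,0,0,-0.131],[0.09,0,0,0,0,0,0]]]'
python3 - <<'E'
from h import *
import pickle
c=cap('wrist','w4');c['fish']=True;pickle.dump(c,open('w4.pkl','wb'))
o=observe();print(c['position'],o['q'].round(2),o['position'],o['tcp_rot'])
def proj(c,P):
    K=np.array(c['camera_matrix']);v=R.from_quat(c['rotation']).inv().apply(np.array(P)-c['position']);n=np.hypot(v[0],v[1]);r=np.arctan2(n,v[2]);return K[0,2]+K[0,0]*r*v[0]/n,K[1,2]+K[1,1]*r*v[1]/n
i=cv2.imread('pics/w4.png')
def cr(P,w):
    u,v=map(int,proj(c,P));print(u,v);u=min(max(u,w),640-w);print(u-w,v-w);return cv2.resize(i[v-w:v+w,u-w:u+w],(266,266),interpolation=cv2.INTER_CUBIC)
cv2.imwrite('pics/comp4.png',np.hstack([cr((.664,-.246,.012),30),cr((.635,.252,.012),30),cr((.641,.027,.1),38)]))
w3=pickle.load(open('w3.pkl','rb'));w2=pickle.load(open('w2.pkl','rb'))
print(tri(ray(w3,459.1,183.9),ray(w2,459.4,15.8)))
E
```

```text
t: 3.7
position: [0.6707, -0.0384, 0.1515]
tcp_rot: [-0.173, 0.985, -0.0, 0.001]
ft_force: [-1.0, -0.0, 0.8]
finger_gap: 0.98
grasp_force: 0.0
[ 0.59678617 -0.06516669  0.30064586] [ 0.31  0.62 -0.42  1.57  0.28  1.01  1.72] [ 0.67043399 -0.03823707  0.15140359] [-1.71152763e-01  9.85244127e-01 -1.41504882e-04  8.49848847e-04]
98 140
68 110
590 286
560 256
440 254
402 216
(array([0.64243252, 0.02546572, 0.11551316]), np.float64(0.0009095533407000753))
```

View pics/comp4.png

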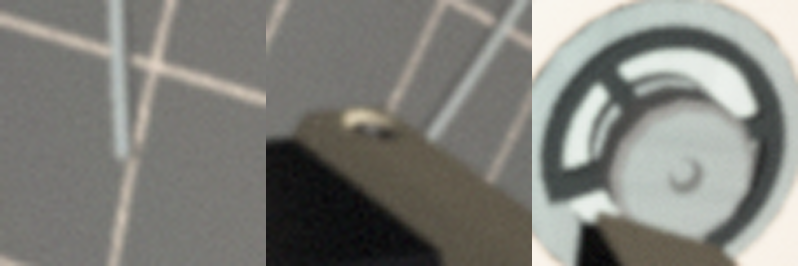

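In the left crop the right-hand pick's tip, at about (95,145), is seen 36° off axis. It is straight with no foot, so that one is the bystander and the left pick should have the hook. I'll go to a side view of the left pick, turning the tool so the camera sits on the hook side.

```bash
python3 -m handwheel '[[[0.09,0.022,0.0394,0,0,0,0],[0.09,0.022,0.0394,0,0,0,0],[0.09,0.022,0.0394,0,0,0,0],[0.09,0.022,0.0394,0,0,0,0],[0.09,0.022,0.0394,0,0,0,0],[0.09,0,0,0,0,0,0.149],[0.09,0,0,0,0,0,0.149],[0.09,0,0,0,0,0,0.149],[0.09,0,0,0,0,0,0.149],[0.09,0,0,0,0,0,0.149],[0.09,0,0,0,0,0,0.149]]]' | grep pos
python3 -m handwheel '[[[0.09,0,0,0,0,0,0.149],[0.09,0,0,0,0,0,0.149],[0.09,0,0,0,0,0,0.149],[0.09,0,0,0,0,0,0.149],[0.09,0,0,0,0,0,0.149],[0.09,0,0,0,0,0,0.149],[0.09,0,0,0,0,0,0.149],[0.09,0,0,0,0,0,0.149],[0.09,0,0,0,0,0,0.149],[0.09,0,0,0,0,0,0.149]]]' |grep pos
python3 -m handwheel '[[[0.09,0,0,0,0,0,0.149],[0.09,0,0,0,0,0,0.149],[0.09,0,0,0,0,0,0.149],[0.09,0,0,0,0,0,0.149],[0.09,0,0,0,0,0,0.149],[0.09,0,0,0,0,0,0.149],[0.09,0,0,0,0,0,0.149],[0.09,0,0,0,0,0,0.149],[0.09,0,0,0,0,0,0.149],[0.09,0,0,0,0,0,0]]]'
python3 - <<'E'
from h import *
import pickle
c=cap('wrist','w5');c['fish']=True;pickle.dump(c,open('w5.pkl','wb'))
o=observe();print(c['position'],o['q'].round(2),o['position'],o['tcp_rot'],o['t'])
t=R.from_quat(o['tcp_rot']).as_matrix()[:,0];print(np.degrees(np.arctan2(t[1],t[0])))
E
```

```text
position: [0.4997, 0.1104, 0.1514]
position: [0.4996, 0.1105, 0.1514]
t: 6.85
position: [0.4995, 0.1106, 0.1514]
tcp_rot: [0.993, -0.119, 0.001, -0.0]
ft_force: [0.3, -0.1, 0.1]
finger_gap: 0.979
grasp_force: 0.0
[0.5765338  0.09191263 0.30075062] [-0.48  0.34  0.24  1.99 -0.11  0.82 -1.98] [0.49939235 0.11062977 0.1512896 ] [ 9.93149163e-01 -1.16851142e-01  7.04648417e-04 -2.31651908e-04] 6.9
-13.420843017419724
```

View pics/w5.png

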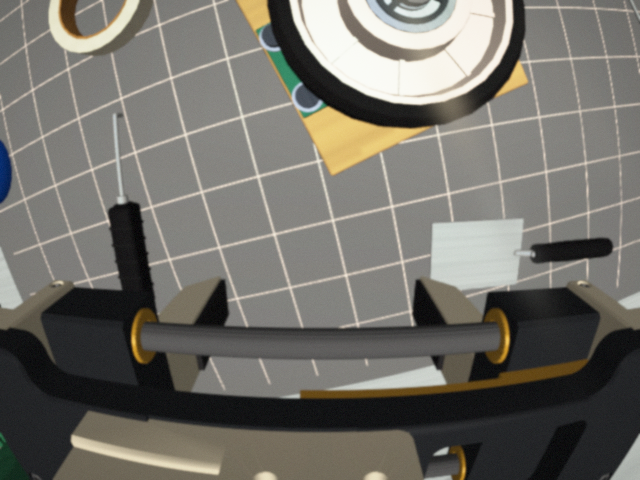

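The left pick at (117–125, 115–205) shows a small foot at its tip (120,115), so it is the hooked one. Now I'll measure its handle in two views.

```bash
cat >> h.py <<'E'
def blob(img,seed,th=45):
    m=(img.max(2)<th).astype(np.uint8); n,l,st,ce=cv2.connectedComponentsWithStats(m)
    ys,xs=np.nonzero(m); k=np.argmin((xs-seed[0])**2+(ys-seed[1])**2); b=(l==l[ys[k],xs[k]]).astype(np.uint8)
    return cv2.minAreaRect(np.argwhere(b)[:,::-1].astype(np.float32)),b.sum()
E
python3 - <<'E'
from h import *
import pickle
w1=pickle.load(open('w1.pkl','rb'));d=pickle.load(open('c0.pkl','rb'))
def ends(c,seed):
    r,n=blob(c['color'],seed); b=cv2.boxPoints(r)
    o=sorted([((b[i]+b[(i+1)%4])/2,np.linalg.norm(b[i]-b[(i+1)%4])) for i in range(4)],key=lambda x:x[1])[:2]
    print(r,n); return [np.array(x[0]) for x in o]
W=sorted(ends(w1,(280,70)),key=lambda p:-p[1]);T=sorted(ends(d['top'],(200,218)),key=lambda p:p[1]);S=sorted(ends(d['scene'],(408,322)),key=lambda p:-p[1])
for n,c,E in[('w',w1,W),('t',d['top'],T),('s',d['scene'],S)]:
    f,b=[plane(c,*p,.015) for p in E]; v=f-b; print(n,E,f,b,np.linalg.norm(v),np.degrees(np.arctan2(v[1],v[0])))
for o,E in((d['top'],T),(d['scene'],S)): print(tri(ray(w1,*((W[0]+W[1])/2)),ray(o,*((E[0]+E[1])/2))))
E
```

```text
((279.46673583984375, 70.96029663085938), (95.28868103027344, 23.06940460205078), 76.60750579833984) 1177
((199.2294158935547, 218.2176513671875), (10.954986572265625, 40.457523345947266), 12.528807640075684) 429
((408.2364807128906, 322.2858581542969), (9.45888900756836, 36.040794372558594), 39.09385681152344) 333
w [array([290.50214 , 117.309006], dtype=float32), array([268.43134 ,  24.611588], dtype=float32)] [0.56108769 0.26954283 0.015     ] [0.46440693 0.29050709 0.015     ] 0.09892759381019273 -12.234612214986791
t [array([203.61765, 198.4706 ], dtype=float32), array([194.84119, 237.9647 ], dtype=float32)] [0.56117161 0.26862857 0.015     ] [0.46590779 0.28962557 0.015     ] 0.09755034011820347 -12.42976576231206
s [array([396.87296, 336.27173], dtype=float32), array([419.6, 308.3], dtype=float32)] [0.56111202 0.2699118  0.015     ] [0.46299058 0.29136867 0.015     ] 0.10044010524994386 -12.33507890138196
(array([0.51355206, 0.27966021, 0.01322782]), np.float64(0.00019808172221567216))
(array([0.51454614, 0.28028831, 0.01899364]), np.float64(0.0007047270620916628))
```

```bash
python3 -m handwheel '[[[0.09,0,-0.042,0,0,0,-0.019],[0.09,0,-0.042,0,0,0,0],[0.09,0,-0.042,0,0,0,0],[0.09,0,-0.042,0,0,0,0],[0.09,0,0,0.04,0,0,0],[0.09,0,0,0.04,0,0,0],[0.09,0,0,0,0,0,0]]]'
python3 - <<'E'
from h import *
o=observe();M=R.from_quat(o['tcp_rot']).as_matrix();p=o['position']
print(o['q'].round(2),M.round(4).tolist(),p, M.T@(np.array([.538,.2747,.016])-p), np.degrees(np.arctan2(M[1,0],M[0,0])))
E
```

```text
t: 7.6
position: [0.5312, 0.2725, 0.0655]
tcp_rot: [0.994, -0.106, -0.004, 0.003]
ft_force: [-1.3, -1.0, -0.2]
finger_gap: 0.981
grasp_force: 0.0
[-0.65  0.6   0.17  1.81 -0.14  0.75 -2.19] [[0.9773, -0.2117, -0.0092], [-0.2117, -0.9773, -0.0051], [-0.0079, 0.0069, -0.9999]] [0.53117287 0.27254836 0.06547015] [ 0.0066081  -0.00389018  0.04939367] -12.222505192026594
```

```bash
python3 -m handwheel '[[[0.09,0,0,0.03,0,0,0],[0.09,0,0,0,0,0,0],[0.09,0,0,0,0,0,0]]]' | grep pos
python3 - <<'E'
from h import *
o=observe();M=R.from_quat(o['tcp_rot']).as_matrix();p=o['position']
print(p, M.T@(np.array([.538,.2747,.016])-p), np.degrees(np.arctan2(M[1,0],M[0,0])),M[2])
E
```

```text
position: [0.536, 0.2741, 0.0421]
[0.53599329 0.27407255 0.042089  ] [ 0.00181904 -0.00103525  0.02608977] -12.379635930501147 [ 2.48710959e-04 -3.00004131e-04 -9.99999924e-01]
```

```bash
python3 -m handwheel '[[[0.09,0.0018,-0.001,0.013,0,0,0],[0.09,0,0,0.013,0,0,0],[0.09,0,0,0,0,0,0],[0.03,0,0,0,0,0,0],[0.01,0,0,0,0,0,0],[0.01,0,0,0,0,0,0],[0.01,0,0,0,0,0,0],[0.01,0,0,0,0,0,0],[0.01,0,0,0,0,0,0],[0.01,0,0,0,0,0,0]]]'
python3 - <<'E'
from h import *
print(observe()['q'].round(2))
E
```

```text
t: 8.9
position: [0.5374, 0.2748, 0.0147]
tcp_rot: [0.994, -0.108, 0.0, -0.0]
ft_force: [0.2, -0.0, -0.1]
finger_gap: 0.419
grasp_force: 0.0
[-0.63  0.68  0.15  1.82 -0.16  0.66 -2.18]
```

```bash
python3 -m handwheel '[[[0.01,0,0,0,0,0,0],[0.01,0,0,0,0,0,0],[0.01,0,0,0,0,0,0],[0.01,0,0,0,0,0,0],[0.01,0,0,0,0,0,0]]]'
python3 -m handwheel '[[[0.01,0,0,-0.02,0,0,0],[0.01,0,0,-0.04,0,0,0],[0.01,0,0,-0.04,0,0,0],[0.01,0,0,-0.04,0,0,0],[0.01,0,0,-0.03,0,0,0],[0.01,0,0,0,0,0,0],[0.01,0,0,0,0,0,0]]]'
```

```text
t: 9.4
position: [0.5374, 0.2748, 0.0147]
tcp_rot: [0.994, -0.108, -0.0, -0.0]
ft_force: [0.2, 0.3, 0.9]
finger_gap: 0.261
grasp_force: 30.0
t: 10.1
position: [0.5376, 0.275, 0.1853]
tcp_rot: [0.994, -0.108, 0.0, -0.001]
ft_force: [0.8, -0.2, -1.3]
finger_gap: 0.258
grasp_force: 30.0
```

```bash
python3 - <<'E'
from h import *
import pickle
L=lambda n:pickle.load(open(n+'.pkl','rb'))
w2,w3,w4,d=L('w2'),L('w3'),L('w4'),L('c0')
rs=[ray(w2,459.4,15.8),ray(w3,459.1,183.9),ray(w4,446,266),ray(d['scene'],296.3,306.5),ray(d['top'],304,153)]
def ls(rs):
    A=sum(np.eye(3)-np.outer(v,v) for p,v in rs);b=sum((np.eye(3)-np.outer(v,v))@p for p,v in rs);return np.linalg.solve(A,b)
x=ls(rs[:4]);print(x,[np.linalg.norm(np.cross(x-p,v)).round(4) for p,v in rs])
for z in(.109,.113,.117): print(z,[(p+v*(z-p[2])/v[2])[:2].round(4).tolist() for p,v in rs])
z=x[2]-.010; c=plane(w3,459.1,183.9,x[2])
for nm,u,v in[('seat1',75,213),('seat2',285,100),('endL outer',145,380),('endR outer',368,270),('endL in',118,362),('endR in',335,272),('backrimmid',150,93)]:
    m=plane(w3,406+.225*u,131+.225*v,z)-c; print(nm,np.degrees(np.arctan2(m[1],m[0])).round(1),np.hypot(*m[:2]).round(4))
E
```

```text
[0.64326349 0.02811897 0.11016762] [np.float64(0.0015), np.float64(0.0015), np.float64(0.0007), np.float64(0.001), np.float64(0.0058)]
0.109 [[0.6417, 0.0291], [0.6441, 0.027], [0.6442, 0.029], [0.6432, 0.0289], [0.6394, 0.024]]
0.113 [[0.6422, 0.0272], [0.6429, 0.0258], [0.6433, 0.027], [0.6447, 0.0298], [0.6382, 0.024]]
0.117 [[0.6428, 0.0252], [0.6418, 0.0246], [0.6423, 0.0251], [0.6462, 0.0308], [0.637, 0.024]]
seat1 -117.1 0.0174
seat2 124.3 0.0185
endL outer -43.9 0.0211
endR outer 52.7 0.0234
endL in -55.8 0.0207
endR in 48.3 0.0189
backrimmid -176.5 0.0179
```

```bash
python3 -m handwheel '[[[0.01,0,0,0,0,0,-0.1345],[0.01,0,0,0,0,0,-0.1345],[0.01,-0.0048,0.0315,0.0037,0,0,0],[0.01,-0.0048,0.0315,0.0037,0,0,0],[0.01,-0.0048,0.0315,0.0037,0,0,0],[0.01,-0.0048,0.0315,0.0037,0,0,0],[0.01,-0.0048,0.0315,0.0037,0,0,0],[0.01,-0.0048,0.0315,0.0037,0,0,0],[0.01,-0.0048,0.0315,0.0037,0,0,0],[0.01,-0.0048,0.0315,0.0037,0,0,0],[0.01,0,0,0,0,0,0],[0.01,0,0,0,0,0,0]]]'
python3 - <<'E'
from h import *
import pickle
c=cap('wrist','w6');c['fish']=True;pickle.dump(c,open('w6.pkl','wb'))
o=observe();M=R.from_quat(o['tcp_rot']).as_matrix();print(c['position'],o['position'],np.degrees(np.arctan2(M[1,0],M[0,0])),M[2],o['q'].round(2),o['ft_force'],o['moment'])
print(M.T@(c['position']-o['position']))
a=cv2.imread('pics/w6.png')[80:280,220:420]; cv2.imwrite('pics/c6.png',cv2.resize(a,(600,600),interpolation=cv2.INTER_CUBIC))
E
```

```text
t: 11.3
position: [0.511, 0.0203, 0.1535]
tcp_rot: [1.0, 0.025, -0.002, 0.0]
ft_force: [-0.4, 0.3, -0.7]
finger_gap: 0.258
grasp_force: 30.0
[0.59089222 0.02450563 0.30252081] [0.51149216 0.02164752 0.15387855] 3.0267603311280293 [-2.39454685e-03 -3.10817420e-04 -9.99997085e-01] [-0.28  0.34  0.22  1.99 -0.1   0.83 -1.52] [-0.59035358  0.30000958 -0.63996462] [0.04441338 0.13614827 0.00882369]
[ 0.07908405  0.00129213 -0.14883246]
```

View pics/c6.png

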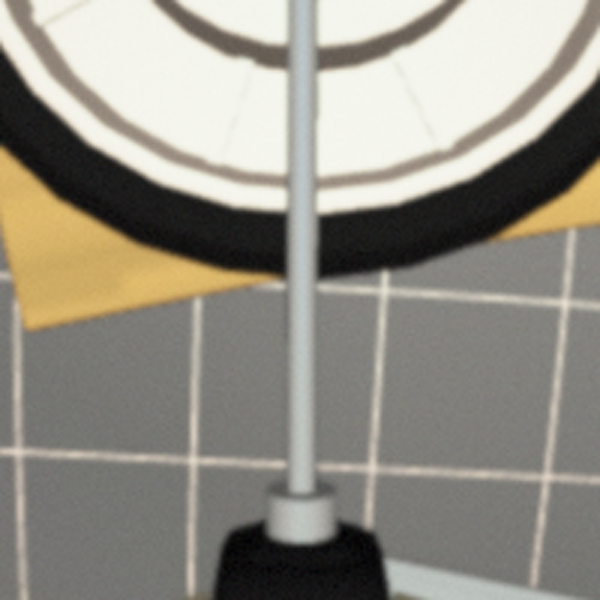

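This crop shows only the shank, centred at u≈321, and the handle front at v≈260. The hook lies further up the frame, so I'll find the tip and the axle numerically.

```bash
cat >> h.py <<'E'
def proj(c,P):
    K=np.array(c['camera_matrix']);v=R.from_quat(c['rotation']).inv().apply(np.array(P)-c['position']);n=np.hypot(v[0],v[1]);r=np.arctan2(n,v[2]);return np.array([K[0,2]+K[0,0]*r*v[0]/n,K[1,2]+K[1,1]*r*v[1]/n])
E
python3 - <<'E'
from h import *
import pickle
c=pickle.load(open('w6.pkl','rb'));o=observe();M=R.from_quat(o['tcp_rot']).as_matrix();p=o['position']
P=lambda x,y,z:p+M@np.array([x,y,z])
for n,q in[('hfront',P(.025,0,-.0003)),('tip',P(.1006,0,.0107)),('shankend',P(.1026,0,-.002)),('axletop',(.643,.0275,.113)),('ringback',(.6232,.0265,.1025))]: print(n,proj(c,q).round(1))
im=c['color'].astype(int)
g=im.sum(2)//3
for v in range(0,100,3): print(v,g[v,296:346:2].tolist())
E
```

```text
hfront [316.7 255.5]
tip [316.2  75.9]
shankend [316.   66.7]
axletop [318.9  25. ]
ringback [318.9  65.2]
0 [189, 185, 188, 188, 187, 189, 185, 172, 152, 110, 82, 95, 101, 100, 89, 81, 79, 77, 123, 170, 186, 191, 190, 187, 185]
3 [188, 189, 188, 186, 166, 130, 126, 147, 176, 201, 210, 203, 197, 202, 204, 203, 205, 203, 194, 162, 131, 127, 153, 178, 185]
6 [172, 185, 165, 126, 157, 203, 217, 207, 192, 176, 178, 181, 186, 185, 186, 182, 179, 177, 172, 193, 216, 215, 196, 141, 129]
9 [69, 73, 111, 198, 220, 198, 167, 175, 182, 187, 186, 183, 184, 188, 187, 189, 189, 186, 185, 182, 175, 179, 205, 218, 174]
12 [70, 66, 67, 94, 149, 168, 178, 187, 184, 186, 185, 186, 188, 188, 186, 188, 189, 189, 190, 187, 188, 184, 164, 148, 90]
15 [69, 71, 93, 142, 171, 189, 187, 187, 187, 189, 188, 187, 186, 187, 189, 186, 187, 186, 184, 184, 185, 184, 180, 157, 125]
18 [168, 97, 128, 167, 187, 188, 186, 185, 184, 183, 184, 184, 179, 175, 173, 179, 183, 182, 183, 184, 182, 181, 183, 181, 158]
21 [228, 213, 154, 171, 185, 182, 183, 182, 182, 184, 182, 154, 119, 114, 112, 121, 163, 187, 187, 187, 187, 18
[... 2572 characters left out ...]
2, 236, 180, 175, 193, 185, 169, 221, 242, 242, 241, 242, 242, 242, 241, 241, 242]
87 [241, 241, 241, 241, 241, 241, 242, 242, 242, 236, 178, 176, 192, 185, 169, 223, 242, 242, 242, 242, 241, 241, 242, 242, 242]
90 [188, 218, 231, 237, 240, 241, 242, 241, 242, 235, 178, 177, 194, 184, 168, 223, 241, 241, 242, 240, 242, 242, 241, 240, 237]
93 [97, 93, 107, 125, 158, 192, 220, 229, 232, 224, 169, 176, 194, 186, 167, 217, 236, 235, 234, 229, 224, 215, 196, 160, 123]
96 [95, 96, 94, 90, 94, 90, 98, 100, 102, 107, 135, 175, 193, 187, 155, 123, 119, 113, 108, 98, 98, 98, 95, 96, 97]
99 [210, 188, 192, 170, 129, 96, 92, 92, 95, 95, 132, 177, 196, 187, 154, 101, 91, 97, 93, 94, 92, 96, 97, 108, 133]
```

Numbers from w6:
- **Axle:** its top centre is at (322.5,25), in line with the estimate.
- **Hook:** the shank ends at v≈66 and u≈320.4, as the model predicts.
- **Offset:** the axle lies about 31 mm ahead of the tip and 1.2 mm to tool +y.

First I'll feel for the ring's top face with the tip over the rim.

```bash
cat > r.py <<'E'
from h import *
o=observe();M=R.from_quat(o['tcp_rot']).as_matrix();p=o['position'];t=p+M@np.array([.1006,0,.0107])
print('t',round(o['t'],2),'tip',(t*1e3).round(2),'yaw',np.degrees(np.arctan2(M[1,0],M[0,0])).round(2),'zrow',M[2].round(4)[:2],'F(tool)',(M.T@o['ft_force']).round(2),'Mom(tool)',(M.T@o['moment']).round(3),'g',round(o['grasp_force'],1))
a=t-np.array([.643,.0275,.103]);print('tip in ring frame mm',np.array([a[0]*.9986+a[1]*.0523,-a[0]*.0523+a[1]*.9986,a[2]]).round(4)*1e3)
E
python3 r.py
python3 -m handwheel '[[[0.01,0.0055,0.0006,0.016,0,0,0],[0.01,0.0055,0.0006,0.014,0,0,0],[0.01,0,0,0,0,0,0],[0.01,0,0,0,0,0,0],[0.01,0,0,0,0,0,0]]]'|grep ft; python3 r.py
```

```text
t 11.35 tip [611.93  26.96 142.94] yaw 3.03 zrow [-0.0024 -0.0003] F(tool) [-0.57 -0.33  0.64] Mom(tool) [ 0.052 -0.134 -0.009] g 30.0
tip in ring frame mm [-31.1   1.1  39.9]
ft_force: [-0.8, -1.3, -1.2]
t 11.85 tip [623.96  26.72 114.81] yaw 3.09 zrow [ 0.0002 -0.0003] F(tool) [-0.9   1.3   1.21] Mom(tool) [-0.04  -0.164  0.049] g 30.0
tip in ring frame mm [-19.1   0.2  11.8]
```

```bash
python3 -m handwheel '[[[0.01,-0.0005,0,0.005,0,0,0],[0.01,0,0,0.001,0,0,0],[0.01,0,0,0,0,0,0]]]'|grep ft; python3 r.py
for i in 1; do python3 -m handwheel '[[[0.01,0,0,0.001,0,0,0],[0.01,0,0,0,0,0,0]]]'|grep ft; python3 r.py;  done
python3 -m handwheel '[[[0.01,0,0,0.001,0,0,0],[0.01,0,0,0,0,0,0]]]'|grep ft; python3 r.py
```

```text
ft_force: [-0.7, 1.3, -0.9]
t 12.15 tip [623.13  25.84 108.32] yaw 3.03 zrow [-0.0003 -0.0001] F(tool) [-0.62 -1.34  0.89] Mom(tool) [-0.05  -0.152  0.004] g 30.0
tip in ring frame mm [-19.9  -0.6   5.3]
ft_force: [-0.5, -0.7, -0.4]
t 12.35 tip [623.39  25.77 107.42] yaw 3.02 zrow [ 0. -0.] F(tool) [-0.54  0.63  0.35] Mom(tool) [-0.005 -0.184  0.065] g 30.0
tip in ring frame mm [-19.7  -0.7   4.4]
ft_force: [-0.2, -0.3, -0.5]
t 12.55 tip [623.33  25.78 106.3 ] yaw 3.02 zrow [-0.0001 -0.    ] F(tool) [-0.18  0.25  0.5 ] Mom(tool) [-0.037 -0.135 -0.001] g 30.0
tip in ring frame mm [-19.7  -0.7   3.3]
```

```bash
python3 -m handwheel '[[[0.01,0,-0.0005,0.0007,0,0,0],[0.01,0,0,0,0,0,0]]]'|grep ft; python3 r.py | head -1
python3 -m handwheel '[[[0.01,0,0,0.0007,0,0,0],[0.01,0,0,0,0,0,0]]]'|grep ft; python3 r.py|head -1
python3 -m handwheel '[[[0.01,0,0,0.0007,0,0,0],[0.01,0,0,0,0,0,0]]]'|grep ft; python3 r.py|head -1
```

```text
ft_force: [-1.3, 1.4, -1.1]
t 12.75 tip [623.27  26.39 105.58] yaw 3.03 zrow [-0.0002 -0.0001] F(tool) [-1.19 -1.5   1.1 ] Mom(tool) [-0.068 -0.158  0.01 ] g 30.0
ft_force: [-0.3, -0.1, -0.9]
t 12.95 tip [623.3   26.26 104.89] yaw 3.02 zrow [-0.0002 -0.    ] F(tool) [-0.3   0.07  0.91] Mom(tool) [-0.031 -0.198  0.051] g 30.0
ft_force: [0.2, 0.1, -0.9]
t 13.15 tip [623.29  26.31 104.19] yaw 3.03 zrow [-0.0002 -0.    ] F(tool) [ 0.17 -0.13  0.93] Mom(tool) [-0.054 -0.132 -0.016] g 30.0
```

```bash
python3 -m handwheel '[[[0.01,0,0,0.0007,0,0,0],[0.01,0,0,0,0,0,0]]]'|grep ft; python3 r.py | head -1
python3 -m handwheel '[[[0.01,0,0,0.0007,0,0,0],[0.01,0,0,0,0,0,0]]]'|grep ft; python3 r.py|head -1
```

```text
ft_force: [0.1, 0.0, -0.2]
t 13.35 tip [623.27  26.29 103.48] yaw 3.03 zrow [-0.0002 -0.    ] F(tool) [ 0.08 -0.04  0.23] Mom(tool) [-0.004 -0.183 -0.04 ] g 30.0
ft_force: [0.1, -0.0, -0.2]
t 13.55 tip [623.45  26.3  102.92] yaw 3.02 zrow [ 0.0001 -0.    ] F(tool) [0.12 0.05 0.19] Mom(tool) [-0.07  -0.127  0.022] g 30.0
```

```bash
python3 -m handwheel '[[[0.01,0,0,0.0007,0,0,0],[0.01,0,0,0,0,0,0]]]'|grep ft; python3 r.py|head -1
```

```text
ft_force: [-0.7, 0.2, 1.4]
t 13.75 tip [623.49  26.3  102.39] yaw 3.02 zrow [ 0.0003 -0.0001] F(tool) [-0.71 -0.24 -1.4 ] Mom(tool) [-0.022 -0.138  0.01 ] g 30.0
```

```bash
python3 -m handwheel '[[[0.01,0,0,0.0007,0,0,0],[0.01,0,0,0,0,0,0]]]'|grep ft; python3 r.py|head -1
```

```text
ft_force: [-1.5, -0.4, 2.2]
t 13.95 tip [623.49  26.25 101.72] yaw 3.02 zrow [ 0.0003 -0.0001] F(tool) [-1.49  0.28 -2.2 ] Mom(tool) [-0.033 -0.116  0.015] g 30.0
```

```bash
python3 -m handwheel '[[[0.01,0,0,0.0007,0,0,0],[0.01,0,0,0,0,0,0]]]'|grep ft; python3 r.py|head -1
```

```text
ft_force: [-1.3, -0.3, 2.9]
t 14.15 tip [623.41  26.22 100.84] yaw 3.02 zrow [0.0001 0.    ] F(tool) [-1.31  0.2  -2.93] Mom(tool) [-0.056 -0.115 -0.016] g 30.0
```

Contact began at tip z≈103.2 mm, in line with the estimate, and then rose softly. I'll back off to see whether the give is elastic or the pick has pivoted in the grip.

```bash
python3 -m handwheel '[[[0.01,0,0,-0.0008,0,0,0],[0.01,0,0,0,0,0,0]]]'|grep ft; python3 r.py|head -1
python3 -m handwheel '[[[0.01,0,0,-0.0008,0,0,0],[0.01,0,0,0,0,0,0]]]'|grep ft; python3 r.py|head -1
python3 -m handwheel '[[[0.01,0,0,-0.0008,0,0,0],[0.01,0,0,0,0,0,0]]]'|grep ft; python3 r.py|head -1
```

```text
ft_force: [-0.9, -0.3, 1.2]
t 14.35 tip [623.35  26.28 101.51] yaw 3.03 zrow [-0.0001  0.    ] F(tool) [-0.95  0.25 -1.17] Mom(tool) [-0.113 -0.156 -0.004] g 30.0
ft_force: [0.2, 0.4, -0.4]
t 14.55 tip [623.23  26.38 102.22] yaw 3.03 zrow [-0.0004 -0.    ] F(tool) [ 0.23 -0.35  0.38] Mom(tool) [-0.058 -0.194 -0.007] g 30.0
ft_force: [-0.3, 0.0, -0.4]
t 14.75 tip [623.33  26.35 103.16] yaw 3.03 zrow [-0.0001 -0.    ] F(tool) [-0.3  -0.05  0.38] Mom(tool) [-0.097 -0.124  0.073] g 30.0
```

On unloading, contact ends at tip z≈102.3 in current coordinates, so the pick pivoted slightly and the ring's top is at 102.3. Next I'll rise, go forward and feel for the axle flank.

```bash
python3 -m handwheel '[[[0.01,0,0,-0.0015,0,0,0],[0.01,0.003,0,0,0,0,0],[0.01,0,0,0,0,0,0],[0.01,0,0,0,0,0,0]]]'|grep ft; python3 r.py
python3 -m handwheel '[[[0.01,0.0007,0,0,0,0,0],[0.01,0,0,0,0,0,0]]]'|grep ft; python3 r.py|head -1
python3 -m handwheel '[[[0.01,0.0007,0,0,0,0,0],[0.01,0,0,0,0,0,0]]]'|grep ft; python3 r.py|head -1
```

```text
ft_force: [0.2, -0.1, -1.5]
t 15.15 tip [626.55  26.48 104.74] yaw 3.03 zrow [ 0.0001 -0.    ] F(tool) [0.23 0.08 1.48] Mom(tool) [-0.065 -0.167  0.005] g 30.0
tip in ring frame mm [-16.5  -0.2   1.7]
ft_force: [-0.3, 0.6, -1.3]
t 15.35 tip [627.1   26.48 104.67] yaw 3.03 zrow [-0.0001  0.    ] F(tool) [-0.22 -0.65  1.26] Mom(tool) [-0.022 -0.214  0.032] g 30.0
ft_force: [-0.7, 0.3, -0.7]
t 15.55 tip [627.74  26.54 104.65] yaw 3.03 zrow [-0.0002 -0.    ] F(tool) [-0.71 -0.36  0.65] Mom(tool) [-0.012 -0.201  0.006] g 30.0
```

```bash
python3 -m handwheel '[[[0.01,0.0005,0,0,0,0,0],[0.01,0,0,0,0,0,0]]]'|grep ft; python3 r.py|head -1
python3 -m handwheel '[[[0.01,0.0005,0,0,0,0,0],[0.01,0,0,0,0,0,0]]]'|grep ft; python3 r.py|head -1
```

```text
ft_force: [-2.0, -0.1, -0.7]
t 15.75 tip [627.88  26.52 104.53] yaw 3.02 zrow [-0.0008 -0.    ] F(tool) [-1.97 -0.01  0.7 ] Mom(tool) [-0.016 -0.417 -0.054] g 30.0
ft_force: [-3.2, -0.6, 0.1]
t 15.95 tip [627.95  26.51 104.31] yaw 3.02 zrow [-0.0016 -0.    ] F(tool) [-3.19  0.48 -0.07] Mom(tool) [ 0.    -0.681  0.035] g 30.0
```

```bash
python3 -m handwheel '[[[0.01,0.0005,0,0,0,0,0],[0.01,0,0,0,0,0,0]]]'|grep ft; python3 r.py|head -1
```

```text
ft_force: [-5.1, -0.0, 2.3]
t 16.15 tip [628.08  26.51 104.16] yaw 3.02 zrow [-0.0024 -0.0001] F(tool) [-5.12 -0.24 -2.31] Mom(tool) [-0.037 -0.99   0.019] g 30.0
```

The axle flank is touched at tip x≈627.8. I'll back off to the window's centre (627.0) and lower gently.

```bash
python3 -m handwheel '[[[0.01,-0.0022,0,0,0,0,0],[0.01,0,0,0,0,0,0],[0.01,0,0,0,0,0,0]]]'|grep ft; python3 r.py
python3 -m handwheel '[[[0.01,0,0,0.001,0,0,0],[0.01,0,0,0,0,0,0]]]'|grep ft; python3 r.py|head -1
```

```text
ft_force: [0.3, 0.4, -1.3]
t 16.45 tip [627.79  26.55 105.11] yaw 3.03 zrow [ 0.0014 -0.    ] F(tool) [ 0.36 -0.33  1.3 ] Mom(tool) [ 0.009 -0.227  0.007] g 30.0
tip in ring frame mm [-15.2  -0.2   2.1]
ft_force: [0.4, -0.6, -1.6]
t 16.65 tip [627.43  26.54 103.78] yaw 3.03 zrow [ 0.0006 -0.    ] F(tool) [0.4  0.67 1.56] Mom(tool) [-0.042 -0.198  0.008] g 30.0
```

```bash
python3 -m handwheel '[[[0.01,-0.0003,0,0.0006,0,0,0],[0.01,0,0,0,0,0,0],[0.01,0,0,0,0,0,0]]]'|grep ft; python3 r.py|head -1
python3 -m handwheel '[[[0.01,0,0,0.0006,0,0,0],[0.01,0,0,0,0,0,0]]]'|grep ft; python3 r.py|head -1
```

```text
ft_force: [0.5, 0.1, -0.5]
t 16.95 tip [626.84  26.48 103.11] yaw 3.03 zrow [ 0.0001 -0.    ] F(tool) [ 0.5  -0.02  0.55] Mom(tool) [ 0.012 -0.164  0.062] g 30.0
ft_force: [-0.1, -0.2, -0.8]
t 17.15 tip [626.7   26.5  102.41] yaw 3.03 zrow [-0.0002 -0.0001] F(tool) [-0.07  0.16  0.81] Mom(tool) [-0.043 -0.16   0.085] g 30.0
```

```bash
python3 -m handwheel '[[[0.01,0,0,0.0006,0,0,0],[0.01,0,0,0,0,0,0]]]'|grep ft; python3 r.py|head -1
```

```text
ft_force: [0.1, -0.5, -0.8]
t 17.35 tip [626.7   26.47 101.81] yaw 3.03 zrow [-0.0002 -0.    ] F(tool) [0.05 0.51 0.83] Mom(tool) [-0.009 -0.148 -0.023] g 30.0
```

```bash
python3 -m handwheel '[[[0.01,0.0002,0,0.0006,0,0,0],[0.01,0,0,0,0,0,0]]]'|grep ft; python3 r.py|head -1
```

```text
ft_force: [0.1, -0.4, -0.9]
t 17.55 tip [626.95  26.51 101.22] yaw 3.03 zrow [-0.0001 -0.    ] F(tool) [0.1  0.42 0.86] Mom(tool) [-0.065 -0.222  0.036] g 30.0
```

```bash
python3 -m handwheel '[[[0.01,-0.0007,0,0,0,0,0],[0.01,0,0,0,0,0,0]]]'|grep ft; python3 r.py|head -1
python3 -m handwheel '[[[0.01,-0.0007,0,0,0,0,0],[0.01,0,0,0,0,0,0]]]'|grep ft; python3 r.py|head -1
```

```text
ft_force: [0.4, -0.5, -0.3]
t 17.75 tip [626.12  26.43 101.25] yaw 3.02 zrow [-0.0002 -0.    ] F(tool) [0.37 0.54 0.33] Mom(tool) [-0.031 -0.131  0.003] g 30.0
ft_force: [-0.4, -0.0, 0.5]
t 17.95 tip [625.59  26.41 101.37] yaw 3.03 zrow [ 0.0002 -0.    ] F(tool) [-0.41 -0.01 -0.47] Mom(tool) [-0.02  -0.164  0.037] g 30.0
```

```bash
python3 -m handwheel '[[[0.01,-0.0007,0,0,0,0,0],[0.01,0,0,0,0,0,0]]]'|grep ft; python3 r.py|head -1
```

```text
ft_force: [-0.7, 0.4, 0.1]
t 18.15 tip [624.83  26.39 101.38] yaw 3.03 zrow [ 0. -0.] F(tool) [-0.7  -0.42 -0.12] Mom(tool) [-0.    -0.134 -0.032] g 30.0
```

```bash
python3 -m handwheel '[[[0.01,-0.0007,0,0,0,0,0],[0.01,0,0,0,0,0,0]]]'|grep ft; python3 r.py|head -1
```

```text
ft_force: [-0.0, -0.3, 0.3]
t 18.35 tip [624.36  26.34 101.5 ] yaw 3.03 zrow [ 0.0005 -0.    ] F(tool) [-0.03  0.34 -0.27] Mom(tool) [-0.048 -0.072 -0.056] g 30.0
```

```bash
python3 -m handwheel '[[[0.01,-0.0007,0,0,0,0,0],[0.01,0,0,0,0,0,0]]]'|grep ft; python3 r.py|head -1
```

```text
ft_force: [0.6, 0.4, 0.3]
t 18.55 tip [623.64  26.32 101.47] yaw 3.03 zrow [ 0.0004 -0.    ] F(tool) [ 0.61 -0.32 -0.27] Mom(tool) [-0.033  0.043  0.015] g 30.0
```

```bash
python3 -m handwheel '[[[0.01,-0.0007,0,0,0,0,0],[0.01,0,0,0,0,0,0]]]'|grep ft; python3 r.py|head -1; python3 - <<'E'
from h import *
import pickle
c=cap('wrist','w7');c['fish']=True;pickle.dump(c,open('w7.pkl','wb'))
g=c['color'].astype(int).sum(2)//3
for v in range(50,110,3): print(v,g[v,290:350:3].tolist())
E
```

```text
ft_force: [0.3, 0.5, 0.5]
t 18.75 tip [622.89  26.33 101.43] yaw 3.03 zrow [ 0.0003 -0.0001] F(tool) [ 0.29 -0.51 -0.55] Mom(tool) [-0.002  0.065 -0.053] g 30.0
50 [70, 70, 74, 72, 78, 96, 126, 133, 138, 152, 170, 182, 179, 167, 153, 146, 132, 115, 90, 68]
53 [71, 72, 75, 154, 193, 150, 93, 81, 99, 121, 127, 131, 129, 125, 117, 107, 91, 113, 161, 190]
56 [72, 123, 211, 230, 234, 217, 141, 139, 112, 82, 75, 78, 73, 75, 84, 103, 137, 153, 217, 227]
59 [97, 223, 229, 230, 234, 233, 231, 184, 149, 151, 153, 135, 160, 161, 160, 153, 206, 224, 226, 227]
62 [69, 131, 222, 230, 233, 234, 233, 229, 226, 215, 201, 196, 199, 204, 216, 225, 228, 228, 228, 227]
65 [71, 70, 110, 212, 230, 234, 235, 230, 228, 227, 227, 228, 228, 228, 226, 226, 228, 228, 227, 227]
68 [83, 71, 70, 81, 163, 224, 234, 231, 225, 191, 180, 195, 225, 227, 226, 227, 228, 227, 212, 148]
71 [173, 90, 69, 72, 73, 88, 148, 193, 204, 167, 190, 168, 212, 226, 223, 213, 190, 129, 86, 69]
74 [196, 187, 129, 76, 70, 70, 72, 68, 89, 164, 192, 164, 114, 117, 94, 75, 71, 72, 74, 70]
77 [198, 198, 196, 175, 117, 80, 70, 72, 84, 164, 19
[... 379 characters left out ...]
88, 194, 195, 188, 166, 191, 169, 189, 197, 201, 197, 189, 177, 173, 207]
92 [242, 242, 242, 242, 243, 240, 234, 215, 193, 168, 194, 165, 168, 197, 213, 211, 218, 233, 240, 242]
95 [241, 242, 242, 242, 242, 242, 243, 243, 234, 168, 193, 168, 232, 242, 242, 242, 243, 242, 243, 243]
98 [241, 242, 242, 242, 242, 241, 242, 242, 235, 169, 193, 170, 233, 243, 243, 242, 243, 243, 242, 242]
101 [241, 242, 242, 242, 241, 242, 242, 242, 234, 171, 194, 168, 233, 242, 243, 243, 241, 242, 242, 242]
104 [241, 241, 241, 241, 241, 242, 242, 242, 233, 169, 194, 172, 232, 242, 242, 242, 243, 242, 242, 242]
107 [211, 235, 240, 242, 242, 242, 242, 242, 233, 171, 195, 168, 233, 242, 242, 242, 242, 243, 241, 241]
```

The ring is still seated, with its window intact at v 56–71. The hook has ridden up and rests on the rim with about 1 N. I'll lift slowly to find the zero-load height again, then set the hook deeper.

```bash
for i in 1; do python3 -m handwheel '[[[0.01,0,0,-0.0004,0,0,0],[0.01,0,0,0,0,0,0]]]'|grep ft; python3 r.py|head -1; done
python3 -m handwheel '[[[0.01,0,0,-0.0004,0,0,0],[0.01,0,0,0,0,0,0]]]'|grep ft; python3 r.py|head -1
python3 -m handwheel '[[[0.01,0,0,-0.0004,0,0,0],[0.01,0,0,0,0,0,0]]]'|grep ft; python3 r.py|head -1
python3 -m handwheel '[[[0.01,0,0,-0.0012,0,0,0],[0.01,0.003,0,0,0,0,0],[0.01,0.0012,0,0,0,0,0],[0.01,0,0,0,0,0,0],[0.01,0,0,0,0,0,0]]]'|grep ft; python3 r.py|head -1
```

```text
ft_force: [0.1, 0.3, -0.6]
t 19.0 tip [622.57  26.29 101.59] yaw 3.03 zrow [-0.0004 -0.    ] F(tool) [ 0.14 -0.34  0.57] Mom(tool) [-0.071  0.053 -0.02 ] g 30.0
ft_force: [0.4, -0.7, 0.1]
t 19.2 tip [622.34  26.22 101.83] yaw 3.03 zrow [-0.0009 -0.    ] F(tool) [ 0.38  0.71 -0.06] Mom(tool) [-0.019 -0.155 -0.024] g 30.0
ft_force: [0.3, 0.6, -1.4]
t 19.4 tip [622.59  26.27 102.38] yaw 3.03 zrow [-0.0004 -0.    ] F(tool) [ 0.38 -0.61  1.4 ] Mom(tool) [-0.036 -0.136 -0.029] g 30.0
ft_force: [0.1, 0.1, -1.4]
t 19.9 tip [626.98  26.51 103.66] yaw 3.03 zrow [-0.0001  0.    ] F(tool) [ 0.14 -0.04  1.37] Mom(tool) [ 0.005 -0.201  0.019] g 30.0
```

Using the moment as the sensor, contact ends at 101.7, so the last try was only 0.5 mm deep. This time I'll go to 100.4.

```bash
python3 -m handwheel '[[[0.01,0,0,0.0015,0,0,0],[0.01,0,0,0,0,0,0]]]'|grep ft; python3 r.py|head -1
python3 -m handwheel '[[[0.01,0,0,0.001,0,0,0],[0.01,0,0,0,0,0,0]]]'|grep ft; python3 r.py|head -1
python3 -m handwheel '[[[0.01,0,0,0.0007,0,0,0],[0.01,0,0,0,0,0,0],[0.01,0,0,0,0,0,0]]]'|grep ft; python3 r.py|head -1
```

```text
ft_force: [-0.1, 0.5, -0.6]
t 20.1 tip [626.72  26.47 101.9 ] yaw 3.03 zrow [-0.0005  0.    ] F(tool) [-0.03 -0.48  0.57] Mom(tool) [-0.082 -0.154 -0.006] g 30.0
ft_force: [-0.5, -0.0, -0.7]
t 20.3 tip [626.81  26.48 101.02] yaw 3.03 zrow [-0.0003  0.    ] F(tool) [-0.5  -0.02  0.68] Mom(tool) [-0.021 -0.193 -0.004] g 30.0
ft_force: [0.1, 0.5, -0.8]
t 20.6 tip [626.95  26.45 100.47] yaw 3.03 zrow [-0.0001  0.    ] F(tool) [ 0.15 -0.51  0.84] Mom(tool) [ 0.004 -0.105  0.01 ] g 30.0
```

```bash
python3 -m handwheel '[[[0.01,-0.0007,0,0,0,0,0],[0.01,0,0,0,0,0,0]]]'|grep ft; python3 r.py|head -1
python3 -m handwheel '[[[0.01,-0.0006,0,0,0,0,0],[0.01,0,0,0,0,0,0]]]'|grep ft; python3 r.py|head -1
```

```text
ft_force: [0.0, -0.2, -0.4]
t 20.8 tip [626.18  26.44 100.51] yaw 3.02 zrow [-0.0001 -0.    ] F(tool) [-0.    0.19  0.43] Mom(tool) [-0.005 -0.198  0.066] g 30.0
ft_force: [0.5, 0.4, -1.6]
t 21.0 tip [625.62  26.39 100.51] yaw 3.02 zrow [-0. -0.] F(tool) [ 0.52 -0.33  1.57] Mom(tool) [-0.032 -0.123 -0.009] g 30.0
```

```bash
python3 -m handwheel '[[[0.01,-0.0007,0,0,0,0,0],[0.01,0,0,0,0,0,0]]]'|grep ft; python3 r.py|head -1
```

```text
ft_force: [-0.3, 1.0, -1.3]
t 21.2 tip [625.22  26.38 100.67] yaw 3.03 zrow [ 0.0006 -0.    ] F(tool) [-0.22 -0.97  1.26] Mom(tool) [-0.049  0.02   0.   ] g 30.0
```

```bash
python3 -m handwheel '[[[0.01,-0.0007,0,0,0,0,0],[0.01,0,0,0,0,0,0]]]'|grep ft; python3 r.py|head -1
```

```text
ft_force: [2.0, 0.1, -1.4]
t 21.4 tip [624.74  26.32 100.79] yaw 3.02 zrow [ 0.001 -0.   ] F(tool) [ 1.95 -0.04  1.39] Mom(tool) [-0.124  0.192  0.038] g 30.0
```

Fx has risen to +2 N with no vertical load, so the hook has caught. I'll pull in small steps.

```bash
python3 -m handwheel '[[[0.01,-0.0007,0,0,0,0,0],[0.01,0,0,0,0,0,0]]]'|grep ft; python3 r.py|head -1
```

```text
ft_force: [2.6, -0.1, -1.9]
t 21.6 tip [624.23  26.28 100.91] yaw 3.02 zrow [0.0014 0.    ] F(tool) [2.6  0.25 1.88] Mom(tool) [-0.101  0.505  0.016] g 30.0
```

```bash
python3 -m handwheel '[[[0.01,-0.0007,0,0,0,0,0],[0.01,0,0,0,0,0,0]]]'|grep ft; python3 r.py|head -1
```

```text
ft_force: [3.5, 0.2, -1.3]
t 21.8 tip [623.71  26.26 101.01] yaw 3.02 zrow [0.0017 0.    ] F(tool) [ 3.47 -0.05  1.26] Mom(tool) [-0.096  0.754  0.063] g 30.0
```

```bash
python3 -m handwheel '[[[0.01,-0.0007,0,0,0,0,0],[0.01,0,0,0,0,0,0]]]'|grep ft; python3 r.py|head -1
```

```text
ft_force: [5.4, -0.4, -1.2]
t 22.0 tip [623.27  26.23 101.16] yaw 3.02 zrow [0.0022 0.    ] F(tool) [5.34 0.66 1.22] Mom(tool) [-0.09   0.958  0.024] g 30.0
```

The arm's give lifts the tip as the load grows, so I'll add depth while pulling.

```bash
python3 -m handwheel '[[[0.01,0,0,0.0007,0,0,0],[0.01,-0.0007,0,0.0001,0,0,0],[0.01,0,0,0,0,0,0]]]'|grep ft; python3 r.py|head -1
```

```text
ft_force: [6.2, -0.2, -0.5]
t 22.3 tip [622.93  26.19 100.52] yaw 3.02 zrow [0.0029 0.    ] F(tool) [6.16 0.53 0.56] Mom(tool) [-0.185  1.165  0.082] g 30.0
```

```bash
python3 -m handwheel '[[[0.01,-0.0007,0,0.0002,0,0,0],[0.01,0,0,0,0,0,0]]]'|grep ft; python3 r.py|head -1
```

```text
ft_force: [6.2, -1.3, -0.7]
t 22.5 tip [622.61  26.17 100.54] yaw 3.02 zrow [0.0037 0.0001] F(tool) [6.16 1.66 0.68] Mom(tool) [-0.194  1.251  0.007] g 30.0
```

```bash
python3 -m handwheel '[[[0.01,-0.0008,0,0.0002,0,0,0],[0.01,0,0,0,0,0,0]]]'|grep ft; python3 r.py|head -1
```

```text
ft_force: [-1.9, 0.9, 2.7]
t 22.7 tip [619.09  26.34  99.15] yaw 3.04 zrow [-0.0018 -0.0004] F(tool) [-1.89 -1.02 -2.67] Mom(tool) [ 0.081 -0.027 -0.062] g 30.0
```

```bash
python3 -m handwheel '[[[0.01,-0.0008,0,0.0002,0,0,0],[0.01,0,0,0,0,0,0]]]'|grep ft; python3 r.py|head -1
```

```text
ft_force: [-1.2, -0.3, -0.6]
t 22.9 tip [617.6   26.13  98.25] yaw 3.04 zrow [-0.0028 -0.0001] F(tool) [-1.2   0.24  0.62] Mom(tool) [ 0.046 -0.236  0.039] g 30.0
```

```bash
python3 -m handwheel '[[[0.01,-0.0008,0,0.0002,0,0,0],[0.01,0,0,0,0,0,0]]]'|grep ft; python3 r.py|head -1
```

```text
ft_force: [-1.1, 0.1, -0.6]
t 23.1 tip [617.56  25.96  98.39] yaw 3.03 zrow [-0.0015  0.    ] F(tool) [-1.1  -0.14  0.57] Mom(tool) [ 0.024 -0.151  0.008] g 30.0
```

```bash
python3 -m handwheel '[[[0.01,-0.0008,0,0.0002,0,0,0],[0.01,0,0,0,0,0,0]]]'|grep ft; python3 r.py|head -1
```

```text
ft_force: [-0.2, -0.6, -0.0]
t 23.3 tip [617.22  25.89  98.45] yaw 3.02 zrow [-0.0007  0.0001] F(tool) [-0.23  0.58  0.04] Mom(tool) [-0.069 -0.135 -0.015] g 30.0
```

The force dropped: either the ring sprang loose or the hook slipped. I'll check by pixels.

```bash
cat > a.py <<'E'
from h import *
import pickle,sys
c=cap('wrist',sys.argv[1]);c['fish']=True;pickle.dump(c,open(sys.argv[1]+'.pkl','wb'))
g=c['color'].astype(int).sum(2)//3
print('axletop px',proj(c,(.6423,.0262,.1125)).round(0))
for v in range(0,170,3): print('%3d '%v+''.join('#' if x<90 else '+' if x<150 else '-' if x<178 else 'o' if x<205 else '.' for x in g[v,250:400:2]))
E
python3 a.py w8
```

```text
axletop px [322.  12.]
  0 .......ooooo-+########++-ooooooooooooooooooooo-ooo-++#++#####+oooooo.......
  3 .......ooooo+#####+###+--ooooooooo--+++--oooooooooo-+o..-#####-ooooo.......
  6 ......ooooo-+####o..-++--oooooooo-+++++++-ooooooooo--....+####+oooooo......
  9 ......-oooo-####+.....+-ooooooooo-+-ooo-+-ooooooooo-+o....+####-ooooo......
 12 ......ooooo+####o....o+-ooooooooo-+-ooo-+-ooooooooo-+o....-####+ooooo......
 15 ......ooooo+###+.....o+-oooooooooo-------oooooooooo-+o....o####+oooooo.....
 18 .....ooooo-+###-......++-ooooooooooooooooooooooooo-++o.....+###+oooooo.....
 21 .....-ooooo+###+......o++ooooooooooooooooooooooooo++-......+###+oooooo.....
 24 .....oooooo+###+.......+++-oooooooooooooooooooooo-++o......+###+ooooo......
 27 ......-oooo+###+.......-+++--oooooooooooooooooo--+++o.....o+###+ooooo......
 30 ......ooooo-####o......+##+++-ooooooooooooooo--+++###++o..-###+-oooo-......
 33 ......oooooo+###+....-#####+++++--oooooooo--++++########+++###+ooooo-......
 36 .......ooooo-+###+o+#########+++++++++++++++++#++++###########-ooooo.......
 39 .......oooooo+###########+--+####
[... 2782 characters left out ...]
..................-ooo-........................o---+++++o...
147 ......-+++++++--.................-oo--...................o--++++++++-o.....
150 .........o-++++++----o...........-oo--...............o-++++++++--..........
153 #-............o-++++++++-----oooo-oo--.....oo----++++++++++-o............-#
156 ###+o.............oo-++++++++++++-oo-+++++++++++++++++--o.............o+###
159 ######+-o................oooo-----ooo+++++-----oo.................-+#######
162 ###########+-o...................-ooo-.......................o++###########
165 ################+o...............-ooo-...................o+################
168 ####################++--ooo......-ooo-.........oo--+++#####################
```

The ring is still seated and concentric with the axle, so the hook climbed over it at about 7 N. It now stands behind the ring over the hub face, which gives a direct height reference, so I'll touch down there.

```bash
python3 -m handwheel '[[[0.01,0,0,0.0006,0,0,0],[0.01,0,0,0,0,0,0]]]'|grep ft; python3 r.py|head -1
python3 -m handwheel '[[[0.01,0,0,0.0006,0,0,0],[0.01,0,0,0,0,0,0]]]'|grep ft; python3 r.py|head -1
```

```text
ft_force: [-1.7, 0.1, 1.2]
t 23.55 tip [617.41  25.95  98.03] yaw 3.03 zrow [-0.0004 -0.    ] F(tool) [-1.68 -0.15 -1.24] Mom(tool) [-0.034 -0.214 -0.012] g 30.0
ft_force: [-2.1, 0.1, 2.8]
t 23.75 tip [617.56  25.96  97.65] yaw 3.02 zrow [ 0.     -0.0001] F(tool) [-2.14 -0.25 -2.76] Mom(tool) [-0.084 -0.269  0.022] g 30.0
```

```bash
python3 -m handwheel '[[[0.01,0,0,-0.0006,0,0,0],[0.01,0,0,0,0,0,0]]]'|grep ft; python3 r.py|head -1
python3 -m handwheel '[[[0.01,0,0,-0.0004,0,0,0],[0.01,0,0,0,0,0,0]]]'|grep ft; python3 r.py|head -1
python3 -m handwheel '[[[0.01,0,0,-0.004,0,0,0],[0.01,0.005,0,0,0,0,0],[0.01,0.0044,0,0,0,0,0],[0.01,0,0,0,0,0,0],[0.01,0,0,0,0,0,0]]]'|grep ft; python3 r.py|head -1
```

```text
ft_force: [-0.4, -0.5, 0.9]
t 23.95 tip [617.66  25.97  98.17] yaw 3.03 zrow [0.0002 0.    ] F(tool) [-0.4   0.44 -0.86] Mom(tool) [-0.051 -0.191  0.022] g 30.0
ft_force: [-0.2, -0.4, -0.1]
t 24.15 tip [617.63  26.02  98.43] yaw 3.03 zrow [ 0. -0.] F(tool) [-0.26  0.4   0.08] Mom(tool) [-0.072 -0.133 -0.023] g 30.0
ft_force: [0.2, -0.0, -0.4]
t 24.65 tip [627.19  26.51 102.4 ] yaw 3.03 zrow [0.0001 0.    ] F(tool) [0.18 0.04 0.45] Mom(tool) [-0.01  -0.165 -0.008] g 30.0
```

The hub face is at 98.6 in current coordinates. I'll go into the window to 99.1 and catch again.

```bash
python3 -m handwheel '[[[0.01,-0.0002,0,0.0015,0,0,0],[0.01,0,0,0,0,0,0]]]'|grep ft; python3 r.py|head -1
python3 -m handwheel '[[[0.01,0,0,0.001,0,0,0],[0.01,0,0,0,0,0,0]]]'|grep ft; python3 r.py|head -1
python3 -m handwheel '[[[0.01,0,0,0.0007,0,0,0],[0.01,0,0,0,0,0,0],[0.01,0,0,0,0,0,0]]]'|grep ft; python3 r.py|head -1
python3 -m handwheel '[[[0.01,-0.001,0,0,0,0,0],[0.01,-0.0007,0,0,0,0,0],[0.01,0,0,0,0,0,0]]]'|grep ft; python3 r.py|head -1
```

```text
ft_force: [-0.4, -0.4, -0.8]
t 24.85 tip [626.55  26.46 100.73] yaw 3.02 zrow [-0.0004 -0.    ] F(tool) [-0.4   0.37  0.8 ] Mom(tool) [-0.032 -0.158  0.042] g 30.0
ft_force: [-0.9, 0.1, -1.6]
t 25.05 tip [626.63  26.48  99.84] yaw 3.03 zrow [-0.0002 -0.    ] F(tool) [-0.86 -0.19  1.62] Mom(tool) [-0.024 -0.129  0.009] g 30.0
ft_force: [-0.5, -0.2, -0.7]
t 25.35 tip [626.75  26.47  99.3 ] yaw 3.03 zrow [-0. -0.] F(tool) [-0.51  0.19  0.67] Mom(tool) [-0.01  -0.184  0.044] g 30.0
ft_force: [0.5, 0.2, -1.2]
t 25.65 tip [625.21  26.32  99.46] yaw 3.02 zrow [0.0004 0.    ] F(tool) [ 0.56 -0.13  1.17] Mom(tool) [-0.069 -0.023 -0.002] g 30.0
```

```bash
python3 -m handwheel '[[[0.01,-0.0008,0,0.0003,0,0,0],[0.01,0,0,0,0,0,0]]]'|grep ft; python3 r.py|head -1
```

```text
ft_force: [1.5, -0.3, -1.3]
t 25.85 tip [624.71  26.3   99.29] yaw 3.02 zrow [ 0.001 -0.   ] F(tool) [1.48 0.42 1.35] Mom(tool) [-0.094  0.164  0.022] g 30.0
```

```bash
python3 -m handwheel '[[[0.01,-0.0008,0,0.0003,0,0,0],[0.01,0,0,0,0,0,0]]]'|grep ft; python3 r.py|head -1
```

```text
ft_force: [2.3, 0.7, -0.6]
t 26.05 tip [624.2   26.3   99.16] yaw 3.03 zrow [ 0.0015 -0.    ] F(tool) [ 2.36 -0.56  0.61] Mom(tool) [-0.096  0.451  0.054] g 30.0
```

```bash
python3 -m handwheel '[[[0.01,-0.0008,0,0.0004,0,0,0],[0.01,0,0,0,0,0,0]]]'|grep ft; python3 r.py|head -1
```

```text
ft_force: [4.1, -0.2, -0.0]
t 26.25 tip [623.7   26.24  98.94] yaw 3.02 zrow [0.0021 0.    ] F(tool) [4.08 0.44 0.01] Mom(tool) [-0.167  0.848  0.068] g 30.0
```

```bash
python3 -m handwheel '[[[0.01,-0.0008,0,0.0005,0,0,0],[0.01,0,0,0,0,0,0]]]'|grep ft; python3 r.py|head -1
```

```text
ft_force: [5.5, -0.8, 0.1]
t 26.45 tip [623.34  26.24  98.71] yaw 3.02 zrow [0.003 0.   ] F(tool) [ 5.42  1.1  -0.08] Mom(tool) [-0.175  1.079  0.044] g 30.0
```

```bash
python3 -m handwheel '[[[0.01,-0.0008,0,0.0005,0,0,0],[0.01,0,0,0,0,0,0]]]'|grep ft; python3 r.py|head -1
```

```text
ft_force: [6.4, -0.8, 0.6]
t 26.65 tip [623.17  26.25  98.61] yaw 3.02 zrow [ 0.0042 -0.0001] F(tool) [ 6.31  1.18 -0.55] Mom(tool) [-0.144  1.329  0.053] g 30.0
```

```bash
python3 -m handwheel '[[[0.01,-0.0008,0,0.0005,0,0,0],[0.01,0,0,0,0,0,0]]]'|grep ft; python3 r.py|head -1
```

```text
ft_force: [8.1, 0.5, 2.1]
t 26.85 tip [622.97  26.22  98.47] yaw 3.02 zrow [ 0.0054 -0.    ] F(tool) [ 8.1  -0.07 -2.07] Mom(tool) [-0.124  1.459  0.034] g 30.0
```

```bash
python3 -m handwheel '[[[0.01,-0.0008,0,0.0002,0,0,0],[0.01,0,0,0,0,0,0]]]'|grep ft; python3 r.py|head -1
```

```text
ft_force: [7.5, 0.3, 1.9]
t 27.05 tip [622.57  26.13  98.5 ] yaw 3.02 zrow [0.0062 0.    ] F(tool) [ 7.48  0.05 -1.9 ] Mom(tool) [-0.179  1.71   0.065] g 30.0
```

```bash
python3 -m handwheel '[[[0.01,-0.0008,0,0.0003,0,0,0],[0.01,0,0,0,0,0,0]]]'|grep ft; python3 r.py|head -1
```

```text
ft_force: [-0.1, 0.4, 2.4]
t 27.25 tip [617.79  26.37  96.16] yaw 3.05 zrow [-0.0016 -0.0004] F(tool) [-0.09 -0.37 -2.41] Mom(tool) [ 0.05   0.204 -0.019] g 30.0
```

```bash
python3 -m handwheel '[[[0.01,-0.0008,0,0.0003,0,0,0],[0.01,0,0,0,0,0,0]]]'|grep ft; python3 r.py|head -1
```

```text
ft_force: [-0.6, 0.8, 1.7]
t 27.45 tip [616.54  26.07  95.26] yaw 3.04 zrow [-0.0024 -0.0001] F(tool) [-0.54 -0.87 -1.66] Mom(tool) [0.098 0.009 0.023] g 30.0
```

```bash
python3 a.py w9 | head -45
```

```text
axletop px [323.   8.]
  0 ......o-ooo-+####++###++-oo-oooooo-++++++-oooooooooo--...-#####-ooooo......
  3 ......-oooo-####+..o-++-ooooooooo-+++--+++oooooooooo--....+####+oooooo.....
  6 .....o-oooo+####-....o+-ooooooooo-+-oooo++-ooooooooo--.....+###+-ooooo.....
  9 .....ooooo-+####o....o+-oooooooooo--ooo-+-oooooooooo-+o....+####+oooo-.....
 12 .....ooooo-+###+.....o++-ooooooooooo----ooooooooooo-++o....-####+oooo-.....
 15 .....ooooo-####-......-+-oooooooooooooooooooooooooo-+-.....o####+oooooo....
 18 .....-oooo-####-......o++-ooooooooooooooo-oooooooo-++o.....o+###+oooooo....
 21 .....oooooo+###+.......+++-ooooo-oooooooooooooooo-++-......o+###+ooooo.....
 24 .....oooooo+###+.......-++++-oooooooooooooooooo--+++#+-....-####-ooooo.....
 27 .....oooooo-####o......-##+++--ooooooooooooooo-+++######+-o+###+ooooo-.....
 30 ......oooooo+###+....o+#####++++---oooooo---++++###############+ooooo-.....
 33 ......oooooo-####+.-+#########++++++++++++++++#++-o-+#########+ooooo-......
 36 .......oooooo+############++-+#####++++######++--.....-+######-oooooo......
 39 .......ooooooo+#########-...o++--
[... 1742 characters left out ...]
..........o+++++++-oo-++++++++++++-o........................
108 ..............................oo--oo-+++-oo................................
111 ................................o-oo--.....................................
114 ................................o-oo-o.....................................
117 .................................-oo-o.....................................
120 .................................-oo--.....................................
123 .................................-ooo-.....................................
126 .................................-oo--.....................................
129 .................................-oo--.....................................
```

It slipped over again at about 8 N. The pick keeps pivoting nose-up in the grip (about 2.7° so far), which makes the hook a ramp. The remedy is to pitch the tool nose-down so the hook undercuts the ring. First I'll check the ring's yaw with a polar sample in the lug band.

```bash
cat > y.py <<'E'
from h import *
import pickle,sys
c=pickle.load(open(sys.argv[1]+'.pkl','rb'));g=cv2.GaussianBlur(c['color'],(3,3),0).astype(int).sum(2)//3
# axle centre from dimple: darkest ring centroid near prediction
u0,v0=proj(c,(.6423,.0262,.1132)).round().astype(int)
print('pred',u0,v0)
for ax in [(.6423,.0262),(.6423,.0252)]:
  print(ax,'rimback/dimple',proj(c,(*ax,.1132)).round(1))
  for r in(.0155,.0165):
    s=''
    for a in range(100,264,3):
        th=np.radians(a);u,v=proj(c,(ax[0]+r*np.cos(th),ax[1]+r*np.sin(th),.103)).round().astype(int)
        s+='#' if g[max(v,0),u]<110 else '.'
    print(r,s)
m=(g[max(v0-9,0):v0+10,u0-14:u0+15]<150);ys,xs=np.nonzero(m);print('dimple',xs.mean()+u0-14,ys.mean()+max(v0-9,0))
print('plane pt',plane(c,xs.mean()+u0-14,ys.mean()+max(v0-9,0),.1132))
E
python3 y.py w9; python3 y.py w6;python3 y.py w8
```

```text
pred 323 8
(0.6423, 0.0262) rimback/dimple [323.1   7.7]
0.0155 ........#####...................................####...
0.0165 ........#####...................................####...
(0.6423, 0.0252) rimback/dimple [325.8   7.9]
0.0155 ........####....................................####...
0.0165 ........####....................................####...
dimple 325.0394736842105 2.8157894736842106
plane pt [0.64442655 0.02558493 0.1132    ]
pred 321 26
(0.6423, 0.0262) rimback/dimple [321.4  26.3]
0.0155 ......####.....................................####....
0.0165 ......#####...................................#####....
(0.6423, 0.0252) rimback/dimple [323.4  26.4]
0.0155 .....#####....................................####.....
0.0165 ......####....................................####.....
dimple 322.9761904761905 21.785714285714285
plane pt [0.6447979  0.02552726 0.1132    ]
pred 322 12
(0.6423, 0.0262) rimback/dimple [322.5  11.7]
0.0155 ........####...................................#####...
0.0165 ........####...................................#####...
(0.6423, 0.0252) rimback/dimple [325.1  11.8]
0.0155 .......#####..................................#####....
0.0165 .......####....................................####....
dimple 324.3205128205128 6.346153846153847
plane pt [0.64463448 0.02561216 0.1132    ]
```

The slips have turned the ring to a yaw of about 8.5–9°. I'll lift, align the pick to it and pitch nose-down, then compute the move to the window.

```bash
cat > r.py <<'E'
from h import *
import sys
o=observe();M=R.from_quat(o['tcp_rot']).as_matrix();p=o['position'];t=p+M@np.array([.1010,0,.0059])
print('t',round(o['t'],2),'tip',(t*1e3).round(2),'yaw',np.degrees(np.arctan2(M[1,0],M[0,0])).round(2),'pitch',np.degrees(np.arcsin(M[2,0])).round(2),'F',o['ft_force'].round(2),'Mom(tool)',(M.T@o['moment']).round(3))
if len(sys.argv)>3: print('tool move mm',(M.T@(np.array(list(map(float,sys.argv[1:4])))-t*1e3)).round(2))
E
python3 -m handwheel '[[[0.01,0,0,-0.006,0,0,0],[0.01,0,0,0,0,0,-0.096],[0.01,0.001,0.004,-0.010,0,-0.10,0],[0.01,0,0.004,0,0,0,0],[0.01,0,0,0,0,0,0],[0.01,0,0,0,0,0,0]]]'|grep ft; python3 r.py 626.9 25 107
```

```text
ft_force: [-0.5, 0.7, -0.6]
t 28.1 tip [617.51  27.35 106.17] yaw 8.48 pitch -5.73 F [-0.5   0.74 -0.63] Mom(tool) [-0.043 -0.054 -0.02 ]
tool move mm [ 8.82  3.71 -1.72]
```

```bash
python3 -m handwheel '[[[0.01,0.0045,0.0018,-0.001,0,0,0],[0.01,0.0043,0.0018,-0.0007,0,0,0],[0.01,0,0,0,0,0,0],[0.01,0,0,0,0,0,0]]]'|grep ft; python3 r.py 626.9 25 104
```

```text
ft_force: [-0.9, 0.8, -0.4]
t 28.5 tip [627.54  25.46 107.34] yaw 8.52 pitch -5.75 F [-0.86  0.77 -0.44] Mom(tool) [ 0.003 -0.301 -0.053]
tool move mm [-0.36  0.36  3.39]
```

```bash
python3 -m handwheel '[[[0.01,-0.0004,0.0004,0.0022,0,0,0],[0.01,0.0001,0,0.0012,0,0,0],[0.01,0,0,0,0,0,0]]]'|grep ft; python3 r.py 626.9 25 101.8
```

```text
ft_force: [0.2, 0.8, -1.5]
t 28.8 tip [627.25  25.01 104.07] yaw 8.53 pitch -5.72 F [ 0.18  0.79 -1.5 ] Mom(tool) [ 0.018 -0.059 -0.014]
tool move mm [-0.12 -0.04  2.29]
```

```bash
python3 -m handwheel '[[[0.01,0,0,0.0008,0,0,0],[0.01,0,0,0,0,0,0]]]'|grep ft; python3 r.py 626.9 25 101.8
```

```text
ft_force: [-0.3, 0.1, -1.7]
t 29.0 tip [627.17  25.04 103.37] yaw 8.53 pitch -5.72 F [-0.27  0.1  -1.69] Mom(tool) [-0.004 -0.046  0.045]
tool move mm [-0.11 -0.    1.59]
```

```bash
python3 -m handwheel '[[[0.01,0,0,0.0008,0,0,0],[0.01,0,0,0,0,0,0]]]'|grep ft; python3 r.py 626.9 25 101.8
```

```text
ft_force: [0.3, -0.3, -1.1]
t 29.2 tip [627.07  25.02 102.58] yaw 8.53 pitch -5.73 F [ 0.34 -0.32 -1.12] Mom(tool) [-0.043 -0.013  0.057]
tool move mm [-0.09 -0.    0.79]
```

```bash
python3 -m handwheel '[[[0.01,0,0,0.0008,0,0,0],[0.01,0,0,0,0,0,0]]]'|grep ft; python3 r.py 626.9 25 101.8
```

```text
ft_force: [0.3, -0.3, -1.1]
t 29.4 tip [626.92  24.97 101.72] yaw 8.53 pitch -5.74 F [ 0.33 -0.26 -1.14] Mom(tool) [-0.029 -0.016 -0.013]
tool move mm [-0.02 -0.03 -0.08]
```

The hook is in the window with no contact. Now I'll pull horizontally with the undercut.

```bash
python3 -m handwheel '[[[0.01,-0.0008,0,0.0001,0,0,0],[0.01,-0.0008,0,0.0001,0,0,0],[0.01,0,0,0,0,0,0]]]'|grep ft; python3 r.py
```

```text
ft_force: [1.5, -0.2, -1.3]
t 29.7 tip [625.35  24.69 101.85] yaw 8.52 pitch -5.72 F [ 1.49 -0.2  -1.26] Mom(tool) [-0.004  0.069 -0.029]
```

```bash
python3 -m handwheel '[[[0.01,-0.0008,0,0.0001,0,0,0],[0.01,0,0,0,0,0,0]]]'|grep ft; python3 r.py
```

```text
ft_force: [-1.3, -0.5, 1.1]
t 29.9 tip [624.42  24.6  101.83] yaw 8.52 pitch -5.74 F [-1.32 -0.49  1.14] Mom(tool) [ 0.001 -0.045  0.018]
```

```bash
python3 -m handwheel '[[[0.01,-0.0008,0,0.0002,0,-0.005,0],[0.01,0,0,0,0,0,0]]]'|grep ft; python3 r.py
```

```text
ft_force: [-0.2, 0.4, 1.0]
t 30.1 tip [624.16  24.57 101.53] yaw 8.53 pitch -5.97 F [-0.22  0.43  0.97] Mom(tool) [0.011 0.197 0.002]
```

It rode onto the rim again, so my zero was about 1 mm off. I'll unload slowly to get the ring's top in the current grip.

```bash
python3 -m handwheel '[[[0.01,0,0,-0.0004,0,0,0],[0.01,0,0,0,0,0,0]]]'|grep ft; python3 r.py
python3 -m handwheel '[[[0.01,0,0,-0.0004,0,0,0],[0.01,0,0,0,0,0,0]]]'|grep ft; python3 r.py
python3 -m handwheel '[[[0.01,0,0,-0.0004,0,0,0],[0.01,0,0,0,0,0,0]]]'|grep ft; python3 r.py 626.9 25 103.3
```

```text
ft_force: [1.4, 0.9, 0.7]
t 30.3 tip [624.08  24.56 101.79] yaw 8.53 pitch -5.98 F [1.4  0.87 0.74] Mom(tool) [ 0.053  0.276 -0.058]
ft_force: [0.8, -0.8, 0.5]
t 30.5 tip [623.77  24.5  101.94] yaw 8.53 pitch -6.01 F [ 0.81 -0.77  0.48] Mom(tool) [ 0.005  0.296 -0.005]
ft_force: [-0.7, -0.1, -0.2]
t 30.7 tip [623.5   24.45 102.16] yaw 8.53 pitch -6.05 F [-0.72 -0.1  -0.21] Mom(tool) [0.012 0.183 0.017]
tool move mm [ 3.3  -0.04 -1.49]
```

```bash
python3 -m handwheel '[[[0.01,0,0,-0.0014,0,0,0],[0.01,0.0035,0,0,0,0,0],[0.01,0,0,0,0,0,0],[0.01,0,0,0,0,0,0]]]'|grep ft; python3 r.py 626.9 25 101.5
```

```text
ft_force: [-0.6, 0.2, -1.8]
t 31.1 tip [627.2   25.09 103.09] yaw 8.53 pitch -6.05 F [-0.57  0.18 -1.79] Mom(tool) [-0.058 -0.132 -0.05 ]
tool move mm [-0.14  0.04  1.61]
```

```bash
python3 -m handwheel '[[[0.01,0,0,0.001,0,0,0],[0.01,0,0,0.0006,0,0,0],[0.01,0,0,0,0,0,0]]]'|grep ft; python3 r.py 626.9 25 100.5
```

```text
ft_force: [-0.7, -0.2, -0.7]
t 31.4 tip [627.13  25.05 101.66] yaw 8.53 pitch -6.02 F [-0.69 -0.21 -0.69] Mom(tool) [-0.054 -0.093 -0.025]
tool move mm [-0.12  0.01  1.18]
```

```bash
python3 -m handwheel '[[[0.01,0,0,0.0009,0,0,0],[0.01,0,0,0,0,0,0]]]'|grep ft; python3 r.py 626.9 25 100.5
```

```text
ft_force: [-0.9, -0.6, -1.8]
t 31.6 tip [627.09  25.05 100.77] yaw 8.53 pitch -6.02 F [-0.87 -0.61 -1.81] Mom(tool) [-0.02  -0.04  -0.032]
tool move mm [-0.17  0.02  0.29]
```

```bash
python3 -m handwheel '[[[0.01,-0.0008,0,0.0001,0,0,0],[0.01,-0.0006,0,0.0001,0,0,0],[0.01,0,0,0,0,0,0]]]'|grep ft; python3 r.py
```

```text
ft_force: [-0.6, 0.6, -0.8]
t 31.9 tip [625.66  24.79 100.86] yaw 8.52 pitch -6.01 F [-0.64  0.59 -0.75] Mom(tool) [-0.017 -0.058  0.019]
```

```bash
python3 -m handwheel '[[[0.01,-0.0007,0,0.0002,0,0,0],[0.01,0,0,0,0,0,0]]]'|grep ft; python3 r.py
```

```text
ft_force: [0.4, -0.1, -0.8]
t 32.1 tip [625.23  24.72 100.85] yaw 8.53 pitch -5.98 F [ 0.41 -0.13 -0.8 ] Mom(tool) [-0.062  0.093 -0.052]
```

```bash
python3 -m handwheel '[[[0.01,-0.0008,0,0.0003,0,0,0],[0.01,0,0,0,0,0,0]]]'|grep ft; python3 r.py
```

```text
ft_force: [1.8, -0.2, -0.4]
t 32.3 tip [624.73  24.6  100.81] yaw 8.53 pitch -5.95 F [ 1.77 -0.22 -0.39] Mom(tool) [-0.037  0.285  0.054]
```

```bash
python3 -m handwheel '[[[0.01,-0.0008,0,0.0003,0,0,0],[0.01,0,0,0,0,0,0]]]'|grep ft; python3 r.py
```

```text
ft_force: [2.3, 0.3, -1.4]
t 32.5 tip [624.15  24.51 100.7 ] yaw 8.53 pitch -5.92 F [ 2.3   0.3  -1.39] Mom(tool) [-0.017  0.671  0.019]
```

```bash
python3 -m handwheel '[[[0.01,-0.0008,0,-0.0004,0,-0.008,0],[0.01,0,0,0,0,0,0]]]'|grep ft; python3 r.py
```

```text
ft_force: [3.9, 0.3, -0.4]
t 32.7 tip [623.66  24.4  100.56] yaw 8.53 pitch -6.37 F [ 3.86  0.31 -0.43] Mom(tool) [-0.069  0.996  0.06 ]
```

```bash
python3 -m handwheel '[[[0.01,-0.0008,0,-0.0004,0,-0.008,0],[0.01,0,0,0,0,0,0]]]'|grep ft; python3 r.py
```

```text
ft_force: [5.1, 1.3, 0.2]
t 32.9 tip [623.11  24.32 100.39] yaw 8.53 pitch -6.79 F [5.1  1.29 0.19] Mom(tool) [-0.131  1.244  0.027]
```

```bash
python3 -m handwheel '[[[0.01,-0.0008,0,-0.0004,0,-0.008,0],[0.01,0,0,0,0,0,0]]]'|grep ft; python3 r.py
```

```text
ft_force: [6.4, -0.3, -0.1]
t 33.1 tip [622.75  24.23 100.36] yaw 8.53 pitch -7.19 F [ 6.43 -0.29 -0.08] Mom(tool) [-0.088  1.511  0.047]
```

```bash
python3 -m handwheel '[[[0.01,-0.0008,0,-0.0006,0,-0.010,0],[0.01,0,0,0,0,0,0]]]'|grep ft; python3 r.py
```

```text
ft_force: [6.2, 0.5, -0.4]
t 33.3 tip [622.24  24.18 100.23] yaw 8.53 pitch -7.73 F [ 6.16  0.46 -0.4 ] Mom(tool) [-0.164  1.69   0.12 ]
```

```bash
python3 -m handwheel '[[[0.01,-0.0008,0,-0.0006,0,-0.010,0],[0.01,0,0,0,0,0,0]]]'|grep ft; python3 r.py
```

```text
ft_force: [7.4, 0.5, 0.3]
t 33.5 tip [621.83  24.   100.18] yaw 8.53 pitch -8.25 F [7.4  0.49 0.26] Mom(tool) [-0.155  1.824  0.021]
```

```bash
python3 -m handwheel '[[[0.01,-0.0008,0,-0.0006,0,-0.010,0],[0.01,0,0,0,0,0,0]]]'|grep ft; python3 r.py
```

```text
ft_force: [7.2, 0.1, 0.9]
t 33.7 tip [621.37  23.91 100.13] yaw 8.53 pitch -8.77 F [7.25 0.12 0.92] Mom(tool) [-0.141  2.011  0.075]
```

```bash
python3 -m handwheel '[[[0.01,-0.0008,0,-0.0008,0,-0.010,0],[0.01,0,0,0,0,0,0]]]'|grep ft; python3 r.py
```

```text
ft_force: [7.7, -0.2, 1.1]
t 33.9 tip [620.53  23.66 100.08] yaw 8.52 pitch -9.34 F [ 7.74 -0.19  1.13] Mom(tool) [-0.22   1.949  0.108]
```

```bash
python3 -m handwheel '[[[0.01,-0.0008,0,-0.0007,0,-0.010,0],[0.01,0,0,0,0,0,0]]]'|grep ft; python3 r.py
```

```text
ft_force: [7.2, 0.6, 1.8]
t 34.1 tip [619.84  23.57 100.03] yaw 8.52 pitch -9.88 F [7.19 0.56 1.79] Mom(tool) [-0.268  2.036  0.115]
```

```bash
python3 -m handwheel '[[[0.01,-0.0008,0,-0.0007,0,-0.010,0],[0.01,0,0,0,0,0,0]]]'|grep ft; python3 r.py
```

```text
ft_force: [6.5, 0.3, 1.2]
t 34.3 tip [618.57  23.3   99.77] yaw 8.52 pitch -10.5 F [6.53 0.29 1.16] Mom(tool) [-0.226  1.823  0.12 ]
```

```bash
python3 -m handwheel '[[[0.01,-0.0008,0,-0.0006,0,-0.008,0],[0.01,0,0,0,0,0,0]]]'|grep ft; python3 r.py; python3 a.py w10 | head -45
```

```text
ft_force: [4.7, -0.2, 1.4]
t 34.5 tip [616.63  23.14  99.3 ] yaw 8.52 pitch -11.08 F [ 4.7  -0.15  1.4 ] Mom(tool) [-0.121  1.363  0.057]
axletop px [322.   9.]
  0 ....oooooooooo+###+o.-+oooooooooooo-+++-oooooooooooo-++#####-ooooooooo.....
  3 ....ooooooooo-######++-oooooooooo-+++++++ooooooooooo-++#####+-ooooooooo....
  6 ...ooooooooo-+######++-oooooooooo++-ooo-+-oooooooooo-++######+-oooooooo....
  9 ...oooooooo-+#######++-oooooooooo-+ooooo+-oooooooooo-+########+ooooooo-....
 12 ...oooooooo+####++##++-ooooooooooo---o-+-ooooooooooo-+++o.+####+ooooooo....
 15 ...ooooooo-+###+...++++ooooooooooooo---ooooooooooooo--o...o+###+-oooooo....
 18 ...ooooooo+####-.....-+-ooooooooooooooooooooooooooo-+-.....-####-oooooo....
 21 ....oooooo+###+.......++-ooooooooooooooooooooooooo-+-......o####+oooooo....
 24 ....ooooo-####+.......o++-ooooooooooooooooooooooo-+-.......-+###+ooooo.....
 27 ....ooooo-####+o........-+-ooooooooooooooooooooo-+-.......o-+####-oooo.....
 30 .....oooo+####+o.........-++-ooooooooooooooooo-++-........-o+####-oooo.....
 33 .....oooo+####+oo.........o+++--ooooooooooo--++-o......
[... 1880 characters left out ...]
..................-ooo-.....................................
108 .................................-ooo-.....................................
111 .................................-ooo-.....................................
114 .................................-ooo-.....................................
117 .................................-ooo-.....................................
120 .................................-ooo-....................................-
123 +-o..............................-ooo-..................................-++
126 +++-o............................-ooo-..............................o--++++
129 +-+++--o.........................-ooo-...........................o-++++++++
```

The ring is visibly drawn back about 8–9 mm, with its jaws on the axle's flanks. I'll continue gently.

```bash
python3 -m handwheel '[[[0.01,-0.0008,0,0.0001,0,0,0],[0.01,0,0,0,0,0,0]]]'|grep ft; python3 r.py
```

```text
ft_force: [2.4, -0.3, 2.7]
t 34.75 tip [613.23  22.94  98.2 ] yaw 8.52 pitch -11.34 F [ 2.45 -0.33  2.68] Mom(tool) [-0.047  0.744  0.041]
```

```bash
python3 -m handwheel '[[[0.01,-0.0008,0,0.0001,0,0,0],[0.01,0,0,0,0,0,0]]]'|grep ft; python3 r.py; python3 a.py w11 | head -52
```

```text
ft_force: [0.8, -0.5, 2.3]
t 34.95 tip [612.09  22.92  97.93] yaw 8.53 pitch -11.37 F [ 0.82 -0.53  2.29] Mom(tool) [-0.03   0.685  0.028]
axletop px [323.  -3.]
  0 ...o-ooooooooo-+####--+oooooooooooo-----+-ooooooooooo---+###+-oooooooooo...
  3 ...o-oooooooo-+######++-ooooooooooooo---ooooooooooooo++######+ooooooooo-...
  6 ....ooooooooo+#######++-oooooooooooooooooooooooooooo-++#######-ooooooooo...
  9 ....oooooooo+#########++-oooooooooooooooooooooooooo-++#########-oooooooo...
 12 ....ooooooo-####+-+####+++-ooooooooooooooooooooooo-++####++####+ooooooo....
 15 ....ooooooo+####-..o+###+++-ooooooooooooooooooooo-++###+o..+####-oooooo....
 18 .....ooooo-####+o.....-+#+++-ooooooooooooooooo-++++#+-.....+####+oooooo....
 21 .....ooooo+####+o.......o-+++++--ooooooooooo-++++--o......o-+####-ooo-o....
 24 ......-ooo+###+ooo..........+++++++---+++++++++o..........oo+####+oooo.....
 27 ......ooo-+###+oooo...........--+++++++++++++o..........oooo-####+ooo......
 30 .......oo-####+ooooo..............o-oo-ooo.............ooooo-####+oo.......
 33 ........o-####+oooooo.................................
[... 2441 characters left out ...]
o.................-ooo-........................-+++-++-++--.
129 ....o--------------oo............-ooo-...............oo-------+-+++++-o....
132 .......o--------------------oo...-ooo-.........o-------+---+-+-+-+-o.......
135 ...........o------+-+-------------ooo-------------------+---++--o..........
138 #+o............o------------------ooo-----------------+---oo............-+#
141 #####+o...............oo--------+-ooo---------------o................-+####
144 ########+-.....................o--ooo-oo..........................-########
147 ############+-...................-ooo-......................o-+############
150 #################+++oo...........-ooo-................o++##################
```

```bash
python3 -m handwheel '[[[0.01,-0.001,0,-0.0005,0,0,0],[0.01,-0.001,0,0.0001,0,0,0],[0.01,0,0,0,0,0,0]]]'|grep ft; python3 r.py
```

```text
ft_force: [0.3, -0.1, -0.5]
t 35.3 tip [609.95  22.53  98.41] yaw 8.53 pitch -11.4 F [ 0.27 -0.11 -0.48] Mom(tool) [0.009 0.24  0.034]
```

```bash
python3 -m handwheel '[[[0.01,-0.001,0,0,0,0,0],[0.01,-0.001,0,0.0001,0,0,0],[0.01,0,0,0,0,0,0]]]'|grep ft; python3 r.py
```

```text
ft_force: [-0.0, 0.2, -0.6]
t 35.6 tip [608.32  22.23  98.85] yaw 8.53 pitch -11.37 F [-0.05  0.21 -0.65] Mom(tool) [-0.02   0.026  0.008]
```

```bash
python3 -m handwheel '[[[0.01,-0.001,0,0,0,0,0],[0.01,-0.001,0,0.0001,0,0,0],[0.01,-0.001,0,0.0001,0,0,0],[0.01,0,0,0,0,0,0]]]'|grep ft; python3 r.py; python3 a.py w12 | head -52
```

```text
ft_force: [-0.9, -0.0, -0.2]
t 36.0 tip [605.84  21.81  99.58] yaw 8.53 pitch -11.31 F [-0.87 -0.04 -0.17] Mom(tool) [-0.043  0.11  -0.002]
axletop px [323. -18.]
  0 ....oooooooooo-+o......o++++ooooooooooooooooooo-+++o.-+###+oooooooooooo....
  3 .....oooooooo-+##++o....o++++--oooooooooooooo-++++o-+######+ooooooooooo....
  6 .....ooooooo-+######+-....+++++++-ooooooo---+++++++#########+oooooooo-.....
  9 .....o-ooooo+##########+o..o++++++++++++++++++++#############+oooooooo.....
 12 ......ooooo+#############+-..o--++###+++++++-+#########+++####-oooooo......
 15 .......ooo-####+++#########-.....oo-----oo...+#######+-oo-####+ooooo.......
 18 ........oo+####-oo-+#######+.................-#####+o.oooo+####-ooo........
 21 .........-####+oooooo-+###+...................o-++o.oooooo-####+oo.........
 24 .........o####-ooooooooooo.......................oooooooooo+####-..........
 27 .........-####-ooooooooooooo...................oooooooooooo+####...........
 30 .........+####-ooooooooooooooooooo......ooooooooooooooooooo-####o..........
 33 .........+###+ooooooooooooooooooooooooooooooooooooooo
[... 2442 characters left out ...]
.......o-------+-+-ooo-+-------------oo...............-+####
129 ########+o....................oo--ooo-ooooooooo...................-+#######
132 ############+o...................-ooo-......................oo++###########
135 ################+++-o............-ooo-................o-+##################
138 #########################++-o....-ooo-...ooooooo-++########################
141 #################################-ooo-#####################################
144 #################################-ooo-#####################################
147 #################################+ooo+#####################################
150 +++##############################+ooo+##################################+++
```

The ring is off the axle and follows the hook over the hub. A quick measurement will show how far it has come.

```bash
python3 - <<'E'
from h import *
import pickle
for n,pts in[('w9',[(322,65)]),('w12',[(322,85),(268,36),(378,30)])]:
    c=pickle.load(open(n+'.pkl','rb'))
    for p in pts: print(n,(plane(c,*p,.1032)*1e3).round(1))
E
```

```text
w9 [620.7  25.4 103.2]
w12 [601.6  20.2 103.2]
w12 [618.9  44.4 103.2]
w12 [628.    1.9 103.2]
```

```bash
python3 -m handwheel '[[[0.01,-0.0015,0,0.0003,0,0,0],[0.01,-0.0015,0,0.0003,0,0,0],[0.01,-0.0015,0,0.0003,0,0,0],[0.01,-0.0015,0,0.0004,0,0,0],[0.01,-0.0015,0,0.0004,0,0,0],[0.01,0,0,0,0,0,0]]]'|grep ft; python3 r.py
```

```text
ft_force: [-0.0, 0.8, -1.0]
t 36.65 tip [598.2   20.66  99.41] yaw 8.53 pitch -11.31 F [-0.03  0.77 -1.02] Mom(tool) [-0.038  0.078 -0.013]
```

```bash
python3 -m handwheel '[[[0.01,-0.0015,0,0.0003,0,0,0],[0.01,-0.0015,0,0.0003,0,0,0],[0.01,-0.0015,0,0.0003,0,0,0],[0.01,0,0,0,0,0,0]]]'|grep ft; python3 r.py;  python3 a.py w13 | head -48
```

```text
ft_force: [-0.0, -1.1, -1.2]
t 37.05 tip [593.63  19.96  99.37] yaw 8.52 pitch -11.31 F [-0.05 -1.13 -1.23] Mom(tool) [-0.021  0.063  0.013]
axletop px [323. -49.]
  0 .............-ooooooooooooooooooooooo..oooooooooooooooooooooooo............
  3 ..............ooooooooooooooooooooooooooooooooooooooooooooooo..............
  6 .................oooooooooooooooooooooooooooooooooooooooooo................
  9 +..................--oooooooooooooooooooooooooooooooooo--.................-
 12 -+-..................o-ooooooooooooooooooooooooooooo-o..................o+-
 15 .+++.....................oooooooooooooooooooooooooo....................o+-.
 18 ..-++-........o...............ooo---ooooo---o.........................++o..
 21 ...o+++o....+#####+-o................................o-+##-.........+++....
 24 .....-+++--###########++o.......................-++########+o.....+++-.....
 27 ......o++#################+..................+###############o.o++++o......
 30 ........-######+##########+.................o#################++++o........
 33 .........######+++--+#####o.................o#######
[... 2123 characters left out ...]
##################-ooo-#####################################
117 #################################-ooo-#####################################
120 #################################-ooo-#####################################
123 ++###############################-ooo-####################################+
126 ----+############################+ooo-#################################++++
129 ------+++########################-ooo-#############################++++++++
132 ++++++++o+++++###################-ooo-######################+++++++++++++++
135 +++++++-o+++++++++++++###########-ooo-###############+oo---++++++++++++++++
138 +++++++--++++++++++++++++++++++++-ooo-++++++-+++++++++++---oooooo---+++++++
```

The ring now lies wholly past the hub, tipped into the wheel's dish, and the hook is out of it. I'll lift straight up, level the tool and turn toward the pick's old place.

```bash
python3 -m handwheel '[[[0.01,-0.003,0,-0.015,0,0,0],[0.01,-0.007,0,-0.035,0,0,0],[0.01,0,0,-0.02,0,0.1,0],[0.01,0,0,0,0,0.098,0],[0.01,0,0,0,0,0,0.122],[0.01,0,0,0,0,0,0.122],[0.01,0,0,0,0,0,0.121],[0.01,0,0,0,0,0,0],[0.01,0,0,0,0,0,0]]]'; python3 r.py
python3 - <<'E'
from h import *
o=observe();M=R.from_quat(o['tcp_rot']).as_matrix();p=o['position'];print(p,M[2].round(3),(M.T@(np.array([.5374,.2748,.07])-p)*1e3).round(1))
E
```

```text
t: 38.0
position: [0.501, 0.0062, 0.1956]
tcp_rot: [0.994, -0.106, 0.0, -0.0]
ft_force: [1.3, 1.5, -0.1]
finger_gap: 0.257
grasp_force: 30.0
t 38.0 tip [599.72 -15.11 189.79] yaw -12.19 pitch 0.05 F [ 1.34  1.51 -0.09] Mom(tool) [-0.059 -0.14   0.01 ]
[0.50099235 0.00621575 0.19560897] [ 0.001 -0.    -1.   ] [ -21.2 -270.2  125.7]
```

```bash
python3 -m handwheel '[[[0.01,-0.003,-0.0386,0,0,0,0],[0.01,-0.003,-0.0386,0,0,0,0],[0.01,-0.003,-0.0386,0,0,0,0],[0.01,-0.003,-0.0386,0,0,0,0],[0.01,-0.003,-0.0386,0.02,0,0,0],[0.01,-0.003,-0.0386,0.03,0,0,0],[0.01,-0.003,-0.0386,0.03,0,0,0],[0.01,0,0,0.03,0,0,0],[0.01,0,0,0.03,0,-0.07,0],[0.01,0,0,0,0,0,0],[0.01,0,0,0,0,0,0],[0.01,0,0,0,0,0,0]]]'; python3 r.py
```

```text
t: 39.2
position: [0.5397, 0.2749, 0.0574]
tcp_rot: [0.994, -0.108, -0.033, -0.005]
ft_force: [0.8, 0.3, -0.8]
finger_gap: 0.259
grasp_force: 30.0
t 39.2 tip [637.79 253.42  44.83] yaw -12.36 pitch -3.8 F [ 0.82  0.3  -0.78] Mom(tool) [-0.003 -0.056 -0.001]
```

```bash
python3 -m handwheel '[[[0.01,0.001,0,0.017,0,0,0],[0.01,0.001,0,0.014,0,0,0],[0.01,0,0,0.003,0,0,0],[0.01,0,0,0,0,0,0],[0.01,0,0,0,0,0,0]]]'|egrep 'pos|ft'; python3 r.py
python3 -m handwheel '[[[0.01,0,0,0.002,0,0,0],[0.01,0,0,0,0,0,0],[0.01,0,0,0,0,0,0]]]'|egrep 'pos|ft'; python3 r.py
```

```text
position: [0.5383, 0.2747, 0.0216]
ft_force: [0.3, 0.0, -0.8]
t 39.7 tip [636.31 253.18   8.78] yaw -12.38 pitch -3.96 F [ 0.33  0.04 -0.75] Mom(tool) [-0.073  0.013 -0.025]
position: [0.5383, 0.2747, 0.0198]
ft_force: [0.6, -0.1, -0.6]
t 40.0 tip [636.32 253.19   7.01] yaw -12.39 pitch -3.94 F [ 0.59 -0.11 -0.57] Mom(tool) [-0.107 -0.08  -0.053]
```

```bash
python3 -m handwheel '[[[0.01,0,0,0.0015,0,0,0],[0.01,0,0,0,0,0,0]]]'|egrep 'pos|ft'; python3 r.py
python3 -m handwheel '[[[0.01,0,0,0.0015,0,0,0],[0.01,0,0,0,0,0,0]]]'|egrep 'pos|ft'; python3 r.py
```

```text
position: [0.538, 0.2746, 0.0181]
ft_force: [-0.3, -0.7, -0.5]
t 40.2 tip [635.97 253.12   5.18] yaw -12.39 pitch -3.97 F [-0.31 -0.66 -0.49] Mom(tool) [-0.082 -0.048  0.023]
position: [0.5378, 0.2746, 0.0164]
ft_force: [-0.4, 0.3, -0.3]
t 40.4 tip [635.82 253.1    3.53] yaw -12.39 pitch -3.97 F [-0.36  0.27 -0.29] Mom(tool) [-0.068 -0.09   0.03 ]
```

```bash
python3 -m handwheel '[[[0.01,0,0,0.001,0,0,0],[0.01,0,0,0,0,0,0]]]'|egrep 'pos|ft'; python3 r.py
```

```text
position: [0.5378, 0.2747, 0.0155]
ft_force: [-0.4, -0.2, -1.2]
t 40.6 tip [635.78 253.13   2.6 ] yaw -12.39 pitch -3.97 F [-0.35 -0.17 -1.2 ] Mom(tool) [-0.031 -0.094  0.032]
```

```bash
python3 -m handwheel '[[[0.01,0,0,0.0006,0,0,0],[0.01,0,0,0,0,0,0]]]'|egrep 'pos|ft'; python3 r.py
python3 -m handwheel '[[[0.01,0,0,0.0004,0,0,0],[0.01,0,0,0,0,0,0]]]'|egrep 'pos|ft'; python3 r.py
```

```text
position: [0.5379, 0.2747, 0.015]
ft_force: [-0.3, -0.0, -1.0]
t 40.8 tip [635.88 253.23   2.16] yaw -12.38 pitch -3.96 F [-0.29 -0.02 -1.04] Mom(tool) [-0.017 -0.067  0.023]
position: [0.5379, 0.2748, 0.0149]
ft_force: [0.6, -0.5, 1.5]
t 41.0 tip [635.9  253.24   2.03] yaw -12.39 pitch -3.95 F [ 0.6  -0.53  1.54] Mom(tool) [-0.146 -0.089  0.029]
```

Mat contact felt. I'll open slowly, then lift.

```bash
python3 -m handwheel '[[[0.028,0,0,0,0,0,0],[0.03,0,0,0,0,0,0],[0.034,0,0,0,0,0,0],[0.04,0,0,0,0,0,0],[0.06,0,0,0,0,0,0],[0.06,0,0,0,0,0,0],[0.06,0,0,0,0,0,0]]]'
python3 -m handwheel '[[[0.06,0.0007,0,-0.01,0,0,0],[0.06,0,0,-0.03,0,0,0],[0.06,0,0,-0.04,0,0,0],[0.06,0,0,-0.04,0,0,0],[0.06,0,0.03,-0.04,0,0.07,0],[0.06,0,0.04,0,0,0,0],[0.06,0,0.04,0,0,0,0],[0.06,0,0.03,0,0,0,0],[0.06,0,0,0,0,0,0],[0.06,0,0,0,0,0,0]]]'|egrep 'pos|gap|ft'
python3 - <<'E'
from h import *
import pickle
c=cap('wrist','w14');c['fish']=True;pickle.dump(c,open('w14.pkl','wb'))
r,n=blob(c['color'],proj(c,(.5135,.28,.015)));print('handle',r,n,'ctr',plane(c,*r[0],.015),proj(c,(.5135,.28,.015)))
b=cv2.boxPoints(r);print([plane(c,*x,.015)[:2].round(4).tolist() for x in b])
g=c['color'].astype(int).sum(2)//3
u,v=proj(c,(.61,.022,.1)).astype(int);print('ring px',u,v,proj(c,(.6423,.0262,.1132)))
for y in range(max(0,v-60),min(v+50,478),3): print('%3d '%y+''.join('#' if x<90 else '+' if x<150 else '-' if x<178 else 'o' if x<205 else '.' for x in g[y,max(0,u-75):u+75:2]))
u,v=proj(c,(.637,.252,.004)).astype(int);print('tip px',u,v)
for y in range(max(0,v-16),v+14,2): print('%3d '%y+''.join('#' if x<60 else '+' if x<150 else '-' if x<178 else 'o' if x<205 else '.' for x in g[y,max(0,u-25):u+25]))
E
```

```text
t: 41.7
position: [0.538, 0.2748, 0.0148]
tcp_rot: [0.994, -0.108, -0.034, -0.004]
ft_force: [-0.2, 0.6, 3.5]
finger_gap: 0.631
grasp_force: 1.7
position: [0.5192, 0.1347, 0.1747]
ft_force: [-0.3, -0.3, -0.4]
finger_gap: 0.651
handle ((319.5, 343.0), (272.0, 639.0), 90.0) 51552 ctr [0.39805764 0.16211801 0.015     ] [170.31119525 259.00839428]
[[0.6179, 0.487], [0.4602, -0.2244], [-0.2205, -0.4494], [0.0945, 0.982]]
ring px 465 79 [456.03442502  25.69107536]
 19 ++-...................-++-oooooooo-ooooooo-ooooo.............o++++++...+###
 22 ++-..................--++-oooooo--++-oooooo-ooooo.............++++++-..o###
 25 ++-.......o..........--++-ooooooooo-+oooooo--oooo.............o++++++...+##
 28 ++-..................--++--oooooooo-ooooooo++ooooo.............++++++o..+##
 31 +++..................--+#+-oooooooooooooooo++ooooo.............-+++++-..o##
 34 +++o.......o.........o--+#+--ooooooooooooo--+ooooo.............o++++++...##
 37 +++-..................---+#++-ooooooooooo-oo+ooooo..............++++++...+#
 40 ++++........o..........---+#+++--oooooo--..--ooooo..............-+++++o..
[... 2462 characters left out ...]
++--oooooo---ooo++++++++++++++++++++++++
111 ++++++---oooooo--++++++-oo-+++++++++++++++++++++++
113 +--oooooo---++++++++++++-o-+++++++++++++++++++++++
115 oooo--++++++++++++++++++-oo-++++++++++++++++++++++
117 +++++++++++++++++++++++++oo-++++++++++++++++++++++
119 +++++++++++++++++++++++++-oo-+++++++++++++++++++++
121 +++++++++++++++++---++++++-o-+++++++++++++++++++++
123 ++++++++++++++++-ooo++++++-oo-++++++++++++++++++++
125 ++++++++++++++++-ooo-+++++-oo-++++++++++++++++++++
127 ++++++++++++++++-ooo-++++++-oo-+++++++++++++++++++
129 ++++++++++++++++-ooo-++++++-oo-+++++++++++++++++++
131 ++++++++++++++++-ooo-+++++++-oo-++++++++++++++++++
133 +++++++++++++++++-oo-+++++++-oo-++++++++++++++++++
```

The ring lies tipped in the wheel's dish, well off the axle. The pick is back flat on the mat and the hand is clear, so I'm handing in.

```bash
python3 -c "
from h import *
print(manip.hand_in())"
```

```text
the job is handed in; nothing more can be done
None
```

I handed the job in at about 43 s: the ring is off the axle and lies tipped in the wheel's dish, and the pick is back on the mat near where it started; getting there took four failed pulls in which the hook rode over the rim, and measured forces stayed below about 9 N.

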